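Clamp a chromatography column in the bench holder

TASK

Clamp the long thick steel column from the paper pad in the bench holder: lift the holder's sprung bar and turn it well aside (to the side where the tall bottle is not in its way), lay the column down in the two V saddles, then swing the bar back over it and let it down gently so that it sits in its fork and presses on the column's middle. Do not drop the column or let the bar snap down on it, and leave the other things where they are.

Things in the scene. Friction and masses are not known exactly. Their poses are not given: they have to be found in the camera images.
- clamp: Fixed bench holder: grey base plate 20 mm thick, spanning x -60 to +140 and y -75 to +75 mm, with two V saddles, a guide post and a bar. Origin on the bench under the middle between the saddles; +x points to the post (roughly away from the robot), +y along the line of the saddles, z up.
- seat (a point): Middle of the saddles, 78 mm above the bench, axes as the holder's: where the centre of a laid column lies, its length along y (either way round), with up to 8 mm of play along y. The aluminium saddles, 16 mm thick at y = +-39 mm, are upward 90 degree V's, tops 77 mm above the bench, x within +-29 mm; between them 62 mm is open for fingers down to the base plate.
- bar_lift (a joint): Height of the sprung bar in m: 0 = fully down (start; underside 82, upper face 96 mm above the bench), 0.05 = top stop. Spring and weight pull it down with 8 N at 0, 13 N at 0.05. Above 0.020 it is clear of the fork and can turn; below, the fork holds it square (0.07 rad of play). On a seated long thick column it reads about 0.012. Turned aside and released it sinks to 0 there.
- bar_turn (a joint): Turn of the bar on the post in rad: 0 = square across the saddles over the column's middle (about so at the start); positive = anticlockwise seen from above, the knob going towards the holder's -y; stops at +-1.6. Slight friction: it stays where it is left. Well aside means beyond 1.2 either way.
- knob (a point): Middle of the stem of the black knob on the bar, 125 mm from the post's axis, moving with the bar. The stem, 22 mm in diameter, stands upright from the bar's upper face (15 mm below this point) to the head (15 mm above this point), a disc 30 mm in diameter, 10 mm thick. The bar is 22 mm wide, 14 mm thick, and ends 25 mm beyond the knob.
- post (a point): Foot of the steel guide post, on its axis at bench height, 105 mm from the holder's origin along its +x: 18 mm in diameter with a 26 mm cap, top 176 mm above the bench. The bar slides up and turns on it.
- fork (a point): Middle of the fork that keeps the bar square: two upright round prongs, 8 mm in diameter, 34 mm apart on centres (y = +-17 mm) on the post's robot side, 28 mm from its axis; this point is at the height of their tips, 102 mm above the bench.
- column: The column to clamp: a steel tube 32 mm in diameter with a hexagonal nut (40 mm over flats, 25 mm long) at each end, 160 mm long over the nuts, plus a 10 mm white stub at each end; 0.35 to 0.65 kg. It lies on the pad on its nuts' flats. Origin at its centre on its axis, own x along its length.
- slim_column: Bystander on the pad: slim steel column, tube 16 mm in diameter, 22 mm nuts, 160 mm long. Origin at its centre, x along its length.
- guard_column: Bystander on the pad: short thick steel column, tube 32 mm in diameter, 40 mm nuts, 86 mm long. Origin at its centre, x along its length.
- pad: White paper-covered pad, fixed, 240 (x) x 200 (y) x 4 mm; origin under its centre. The three columns lie on it side by side, about 75 mm apart along its x, each roughly along its y, in any order.
- bottle: Bystander: glass bottle with cap, 72 mm in diameter, 170 mm tall, standing beside the holder on one side or the other, in the bar's way there. Origin under its centre.
- vial_box: Bystander: low white box 100 x 80 x 40 mm on the holder's other side; the bar passes above it. Origin under its centre.
- beaker: Bystander: glass beaker, rim 80 mm in diameter, 100 mm tall, standing towards the robot between the holder and the pad. Origin under its centre.
- jar: Bystander: amber jar, 70 mm in diameter, 90 mm tall, at the back. Origin under its centre.
- spanner: Bystander: spanner 150 mm long, lying towards the back; origin near its middle.
Mind the look-alikes: they are no part of the job. Leave any blue or green look-alike of the column alone.

How it is judged (in metres and radians):
On the way, in this order (a step that is already met when the one before it is completed fails the run):
1. the bar is lifted out of its fork and turned aside (more than 1.2 rad) ((value of joint bar_turn above 1.2 rad or value of joint bar_turn below -1.2 rad)), for 0.2 s.
2. the long thick column lies in both saddles while the bar is still aside (more than 0.8 rad) (x of column in the frame of seat between -0.005 and 0.005 m and y of column in the frame of seat between -0.012 and 0.012 m and z of column in the frame of seat between -0.005 and 0.005 m and angle between the x axis of column and the y axis of seat, either way round below 0.08 rad and (value of joint bar_turn above 0.8 rad or value of joint bar_turn below -0.8 rad)), for 0.2 s.
At the end, for the whole second after the job is handed in: The long thick column lies in both V saddles (its centre within 5 mm across, 5 mm in height and 12 mm along of the seat, its axis within 0.08 rad of the saddles' line), the bar is square over it (within 0.12 rad) and down on it (lift 7 to 17 mm), and everything is at rest (x of column in the frame of seat between -0.005 and 0.005 m and y of column in the frame of seat between -0.012 and 0.012 m and z of column in the frame of seat between -0.005 and 0.005 m and angle between the x axis of column and the y axis of seat, either way round below 0.08 rad and value of joint bar_turn between -0.12 and 0.12 rad and value of joint bar_lift between 0.007 and 0.017 m and linear speed of column below 0.02 m/s and angular speed of column below 0.2 rad/s); the robot touches nothing.
It fails at once if the bottle, beaker or jar is shifted more than 30 mm or tipped (distance of any of bottle, beaker, jar from where it was at the start of the episode above 0.03 m or angle between any of bottle, beaker, jar's own z axis and vertical above 0.5 rad).
It fails at once if the slim or the short column is shifted more than 30 mm (distance of any of slim_column, guard_column from where it was at the start of the episode above 0.03 m).
It fails at once if the vial box or the spanner is shifted more than 30 mm (distance of any of vial_box, spanner from where it was at the start of the episode above 0.03 m).
It fails at once if the long thick column is dropped (falls freely at more than 0.5 m/s) (linear speed of column above 0.5 m/s and contact force between the fingers and column below 0.2 N).
It fails at once if the bar is let snap down over the saddles (faster than 0.6 m/s while within 0.5 rad of square across them) (velocity of joint bar_lift below -0.6 m/s and value of joint bar_turn between -0.5 and 0.5 rad).
It also fails if it takes over 72 s, if anything falls off the work surface, if the arm or the gripper's body presses on something with over 40 N, if the wrist force passes 120 N, or if a joint passes its speed limit or range.

ROBOT

A 6-joint arm with a two-finger parallel gripper is mounted at the origin on the work surface. World frame = base frame: x ahead of the robot, y to its left, z up, the work surface at z = 0. Lengths are in mm, angles in rad, forces in N, time in s.
With the tool pointing down it reaches from about 300 to 775 mm from the base axis. Payload 14.6 kg.
Tool frame: the origin (TCP) lies at the very end of the fingers, on their centre line; the grasp point (between the pads) lies manip.grasp_offset behind it (manip.grasp_offset is the distance from the TCP to the grasp point, in mm); z points along the fingers, y is the direction in which the jaws open and shut (so a half turn about z gives the same grasp; the last joint's range is limited). The gripper opens to 94 mm and grips with 3 to 60 N. Pads are 16 mm wide; open, the fingers measure 119 mm over their backs; the gripper's body (75 mm by 177 mm) begins 78 mm behind the grasp point.
Start: joints at [-1.174, 0.3, 1.521, -0, 1.321, -0.067], TCP at [246.034, -491.891, 205.446] pointing down, gripper open.
Joint ranges: [-3.03, 3.03], [-0.79, 2.21], [0.23, 2.52], [-1.04, 4.18], [0, 3.07], [-2.55, 2.55]. Speed limits (rad/s): [2.22, 2.22, 2.57, 3.14, 3.14, 3.14].

INTERFACE

Orientations are given as [roll, pitch, yaw] about the fixed x, y, z axes, in that order (R = Rz(yaw) Ry(pitch) Rx(roll)).
In Python, from cell import manip gives the robot as it stands.
- The arm moves only by the tool send_rows, never from a script. Its argument "commands" is a list of rows, each a list of 2 entries, a list of its own where there are three numbers: the shift along the tool's x, y, z in m, then the turn about the tool's z in rad. A call has exactly 8 rows; each row is the pose to reach, as a shift and turn from the pose commanded when the call began, along the tool's axes at that moment; what a row does not reach only later rows make up. A row lasts 1/12 s, in which the tool goes at most 41.7 mm and 7.16 degrees, less where a joint would pass 70% of its speed; a pose out of reach is approached as far as the arm can. A call with a gripper value outside its range is refused whole. "hand" is the closure, from -1 (fully open) to 1 (shut), so that 0 is half open, set as the call begins (left out, the last holds). The fingers move at their own pace and stop on an object; "force" is the grip in N (left out, the last holds). Time passes only in rows, so rows that repeat a pose let the fingers close, or fill a call up. It gives the time, the measured TCP pose, the force and the opening at its end, in the units of the state.
- manip.read_state(): the state, without advancing time (a new reading comes with each control period).
- manip.camera(name): name is "side" or "top"; returns the picture (420x560x3 uint8, red, green, blue); there is no depth.
- manip.camera_model(name): a dict with "K" (3x3 intrinsics, pixels), "eye" and "attitude" of the camera in the world. Camera axes: x right, y down, z forward; pixel columns grow to the right and rows downward; lengths in mm; the calibration is good to about 2 mm. A picture is of the moment at which its call begins. camera_model takes no time and is no camera call.
- manip.sign_off(): hands the job in, once; it reports no verdict.
The state is a dict: "clock": time; "joints": joint angles; "qd": joint speeds; "effort": joint torques, N m; "eef_pos": TCP position; "eef_rot": TCP orientation; "wrist_force": force on the tool from outside, world axes, zero at the start; "moment": the same for the moment, N m; "finger_gap": finger opening in mm.
Only numpy, scipy, OpenCV 4.12 (cv2) and the standard library are available. Lean on these libraries where they do the work, as an engineer would, in place of code of your own. Each camera call takes 0.05 s, during which the arm holds its last target.

## Working session

There is one attempt and no reset: what is moved stays moved. The work goes in short steps, Python scripts to look and compute and a tool call to move; the robot and the scene stay as the last step left them, time stands still between calls to the robot, and variables do not carry over. Pictures are saved under pics/ and viewed, and the job is handed in when it is done.

Besides the shell and the picture viewer there is one more tool, called after "Call:" by a JSON object that holds its "api" and its "payload". send_rows: Moves the arm, as the interface text tells. Its arguments: {"type":"object","properties":{"commands":{"type":"array","items":{"type":"array"}},"hand":{"type":"number"},"force":{"type":"number"}},"required":["commands"]}

```bash
ls; mkdir -p pics; python3 - <<'E'
from cell import manip
import cv2, numpy as np
np.set_printoptions(precision=4,suppress=True)
for n in("side","top"):
    im=manip.camera(n); cv2.imwrite(f"pics/{n}0.png",im[:,:,::-1])
    m=manip.camera_model(n); print(n,m)
print(manip.read_state(), manip.grasp_offset)
E
```

```text
pics
side {'K': array([[542.9688,   0.    , 281.4914],
       [  0.    , 542.9688, 201.4426],
       [  0.    ,   0.    ,   1.    ]]), 'eye': array([-143.9388,  521.2879, 1204.928 ]), 'attitude': array([-2.4519, -0.0035, -2.3578])}
top {'K': array([[507.0517,   0.    , 288.407 ],
       [  0.    , 507.0517, 213.2349],
       [  0.    ,   0.    ,   1.    ]]), 'eye': array([ 405.1102, -125.0077, 1415.2009]), 'attitude': array([-3.0664, -0.0166, -1.5537])}
{'clock': 0.1, 'joints': array([-1.1736,  0.3004,  1.5215, -0.    ,  1.3207, -0.0666]), 'qd': array([ 0.0003,  0.0006, -0.0014, -0.0001,  0.0002,  0.0002]), 'effort': array([  0.0026, -53.2646, -35.3283,   0.0709,   0.0235,  -0.0001]), 'eef_pos': array([ 245.9338, -491.6784,  204.9448]), 'eef_rot': array([-3.1405, -0.0001,  0.4638]), 'wrist_force': array([ 0.4121, -0.3315, -0.0038]), 'moment': array([ 0.0173, -0.0255,  0.0196]), 'finger_gap': 93.89641525248419} 18.8
```

View pics/side0.png

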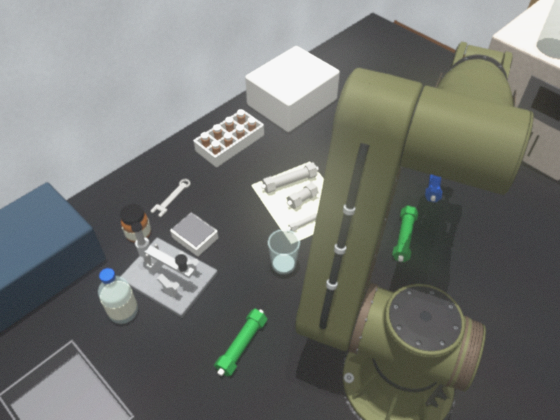

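View pics/top0.png

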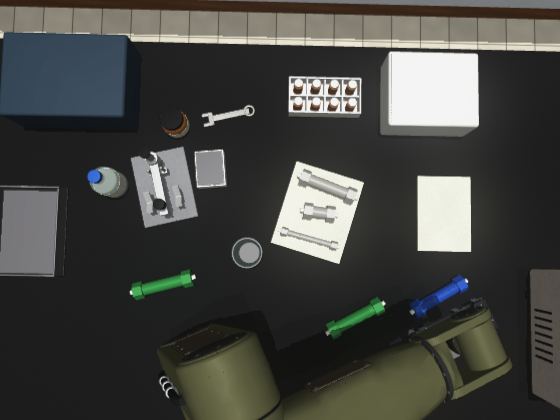

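The top view has the holder at about (165,188), with the bar along it and its knob at (159,205). The bottle is at (108,182) on the holder's left (+y). The vial box is at (210,168), so the bar should turn to the box side, which is the positive turn.

Candidates for the column:
- Long thick steel column on the pad: (327,184). This fits the description.
- Short thick column: (319,212).
- Slim column: (309,239).
- Green look-alikes: (163,285) and (356,318).
- Blue look-alike: (440,296).

I'll check the choice in close crops.

```bash
cat > h.py <<'E'
import cv2, numpy as np
from scipy.spatial.transform import Rotation as R
np.set_printoptions(precision=3,suppress=True)
try:
    from cell import manip
except Exception as e: print(e)
def cam(n):
    m=manip.camera_model(n); return m['K'],np.array(m['eye']),R.from_euler('xyz',m['attitude']).as_matrix()
def px2w(n,uv,z):
    K,e,A=cam(n); d=A@np.linalg.inv(K)@np.array([uv[0],uv[1],1.]); return e+d*(z-e[2])/d[2]
def w2px(n,p):
    K,e,A=cam(n); q=K@A.T@(np.asarray(p,float)-e); return q[:2]/q[2]
def tri(uvs):
    # dict cam->uv
    M=np.zeros((3,3));b=np.zeros(3)
    for n,uv in uvs.items():
        K,e,A=cam(n); d=A@np.linalg.inv(K)@np.array([uv[0],uv[1],1.]); d/=np.linalg.norm(d)
        P=np.eye(3)-np.outer(d,d); M+=P; b+=P@e
    return np.linalg.solve(M,b)
def crop(im,x0,y0,w,h,s,name,pts=()):
    c=cv2.resize(im[y0:y0+h,x0:x0+w,::-1],None,fx=s,fy=s,interpolation=cv2.INTER_CUBIC).copy()
    for p in pts: cv2.circle(c,(int((p[0]-x0+.5)*s),int((p[1]-y0+.5)*s)),2,(0,0,255),-1)
    for x in range(x0,x0+w,10): cv2.putText(c,str(x) if x%20==0 else '|',(int((x-x0+.5)*s)-8,10),0,.35,(0,255,255),1)
    for y in range(y0,y0+h,10): cv2.putText(c,str(y),(0,int((y-y0+.5)*s)+4),0,.35,(0,255,255),1)
    cv2.imwrite(name,c)
E
python3 - <<'E'
from h import *
t=cv2.imread('pics/top0.png')[:,:,::-1]; s=cv2.imread('pics/side0.png')[:,:,::-1]
print(w2px('top',[0,0,0]),w2px('top',[500,0,0]),w2px('top',[500,-200,0]),w2px('top',[246,-492,205]))
crop(t,80,100,160,140,5,'pics/t_cl.png')
crop(t,260,150,110,120,5,'pics/t_pad.png')
crop(s,90,200,140,120,5,'pics/s_cl.png')
crop(s,245,155,100,90,6,'pics/s_pad.png')
E
```

```text
[231.266 400.022] [235.853 216.578] [307.396 217.88 ] [433.783 321.474]
```

View pics/t_cl.png

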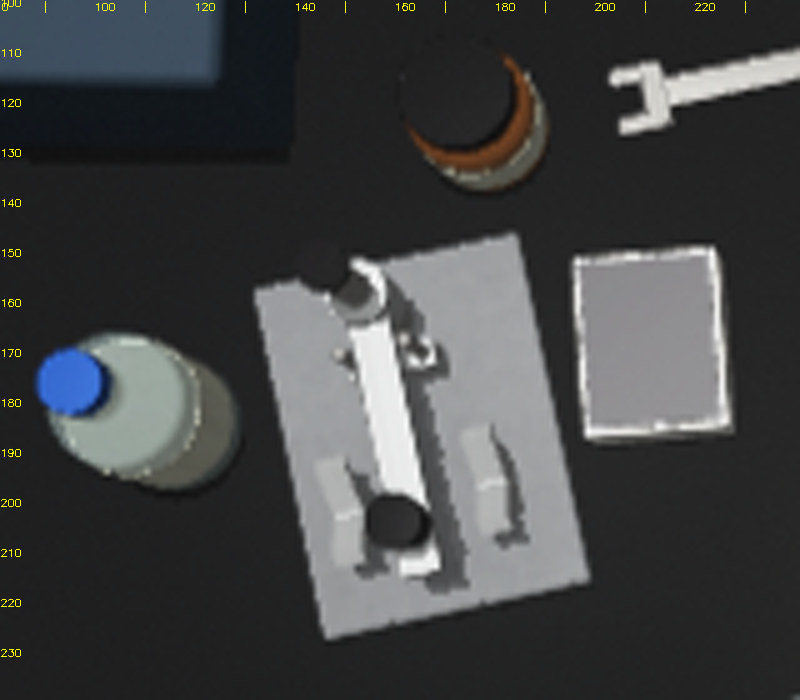

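View pics/t_pad.png

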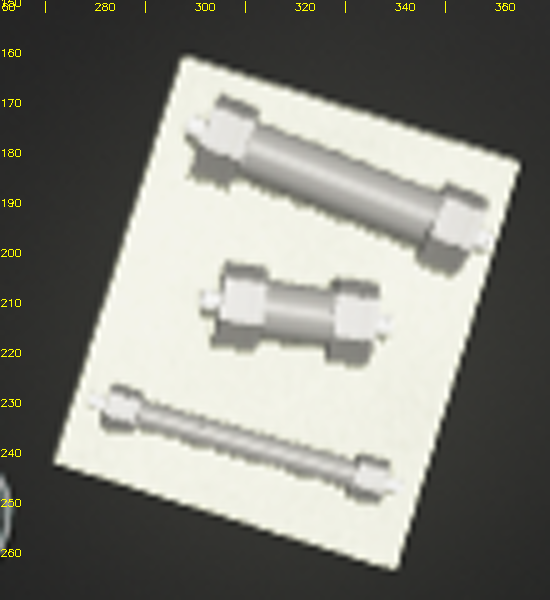

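View pics/s_cl.png

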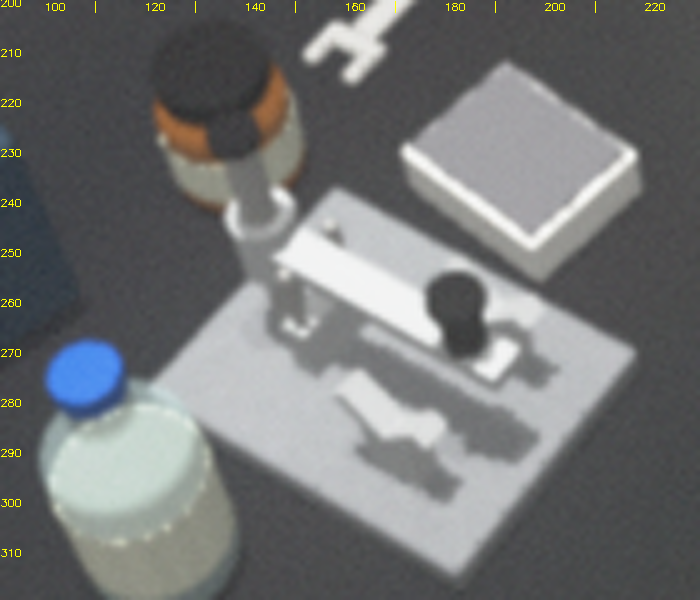

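View pics/s_pad.png

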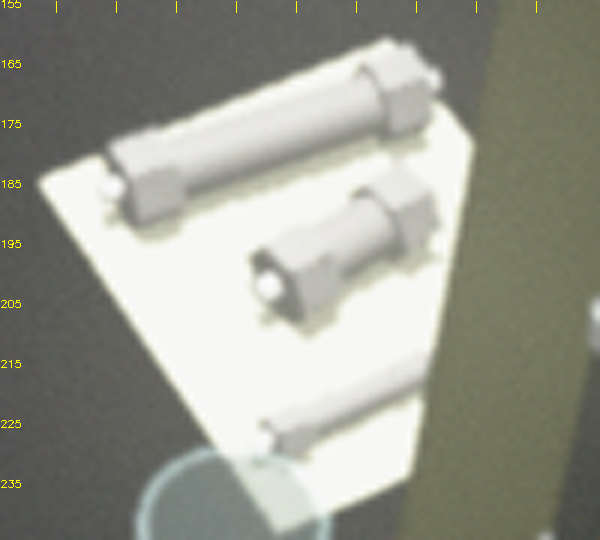

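The crops confirm the choice: the steel column at top (327,184) is the only one that is both long and thick. Next I fit the poses from plate corners, stub ends and similar points.

```bash
cat >> h.py <<'E'
def T2(p,x,y,yaw):
    c,s=np.cos(yaw),np.sin(yaw); p=np.asarray(p,float); return np.array([x+c*p[0]-s*p[1],y+s*p[0]+c*p[1],p[2]])
E
python3 - <<'E'
from h import *
from scipy.optimize import least_squares
def C(x0,y0,s,u,v): return (x0+u/s-.5,y0+v/s-.5)
tc=lambda u,v:C(80,100,5,u,v); sc=lambda u,v:C(90,200,5,u,v)
obs=[('top',(140,75,20),tc(255,288)),('top',(140,-75,20),tc(518,233)),('top',(-60,-75,20),tc(590,580)),('top',(-60,75,20),tc(325,640)),
('side',(140,-75,20),sc(338,187)),('side',(-60,-75,20),sc(635,352)),('side',(-60,75,20),sc(455,577)),
('top',(-20,0,136),tc(395,519))]
def f(p): return np.concatenate([w2px(n,T2(q,*p))-uv for n,q,uv in obs])
r=least_squares(f,[600,200,0.2]); print('holder',r.x); print(f(r.x).reshape(-1,2))
tp=lambda u,v:C(260,150,5,u,v); sp=lambda u,v:C(245,155,6,u,v)
a=tri({'top':tp(190,127),'side':sp(112,187)});b=tri({'top':tp(492,242),'side':sp(432,78)})
print(a,b,np.linalg.norm(a-b))
obs2=[('top',(90,0,24),tp(187,127)),('top',(-90,0,24),tp(495,242)),('side',(90,0,24),sp(102,187)),('side',(-90,0,24),sp(440,78))]
def g(p): return np.concatenate([w2px(n,T2(q,*p))-uv for n,q,uv in obs2])
r2=least_squares(g,[600,-250,1.3]); print('col',r2.x); print(g(r2.x).reshape(-1,2))
h=r.x
for nm,q in dict(seat=(0,0,78),knob=(-20,0,111),post=(105,0,0),knobaside=(105,-125,161)).items(): print(nm,T2(q,*h))
# bystanders
for nm,uv,z in [('bottlecap',tc(73,382),170),('boxtl',tc(577,262),40),('boxtr',tc(715,250),40),('boxbl',tc(588,437),40),('boxbr',tc(730,428),40),('jar',tc(455,95),90),('beaker',(247,253),50)]: print(nm,px2w('top',uv,z))
st=manip.read_state(); print(st['eef_pos'],st['eef_rot'])
E
```

```text
holder [539.981 189.78    0.233]
[[-0.542 -0.222]
 [ 0.14  -0.471]
 [ 0.226  0.304]
 [-0.541 -0.09 ]
 [-0.243 -0.527]
 [ 0.932 -0.169]
 [ 0.365 -0.115]
 [-0.604  0.136]]
[ 614.99  -170.013   32.784] [ 556.865 -336.381   27.089] 176.32172115675408
col [ 587.855 -254.564    1.216]
[[ 0.81  -0.702]
 [-0.118 -0.11 ]
 [ 0.425  1.182]
 [-0.332  0.326]]
seat [539.981 189.78   78.   ]
knob [520.519 185.171 111.   ]
post [642.155 213.975   0.   ]
knobaside [670.959  92.339 161.   ]
bottlecap [582.551 335.73  170.   ]
boxtl [672.641 112.766  40.   ]
boxtr [680.833  37.58   40.   ]
boxbl [576.362 103.811  40.   ]
boxbr [582.786  26.78   40.   ]
jar [751.08  171.305  90.   ]
beaker [399.347 -36.688  50.   ]
[ 245.934 -491.678  204.945] [-3.141 -0.     0.464]
```

```bash
cat >> h.py <<'E'
HX,HY,HW=539.98,189.78,0.233
def plan(x,y,z,yaw,pose=None):
    if pose is None:
        s=manip.read_state(); p=s['eef_pos']; w=s['eef_rot'][2]
        print('now',p,'rot',s['eef_rot'],'t',s['clock'],'F',s['wrist_force'],'gap',s['finger_gap'],'j',s['joints'])
    else: p=pose[:3]; w=pose[3]
    d=np.array([x,y,z])-p; A=np.array([[np.cos(w),np.sin(w),0],[np.sin(w),-np.cos(w),0],[0,0,-1]])
    t=A@d/1000; dy=-((yaw-w+np.pi)%(2*np.pi)-np.pi)
    print('shift',np.round(t,4),'turn',round(dy,4),'len',np.linalg.norm(t),'rows',np.linalg.norm(t)/.0417,abs(dy)/.125); return t,dy
def knob(th,lift): return T2((105-125*np.cos(th),-125*np.sin(th),111+lift),HX,HY,HW)
E
python3 -c "
from h import *
print(knob(0,0)); plan(520.5,185.2,205,.233)"
```

```text
[520.52  185.162 111.   ]
now [ 245.934 -491.678  204.945] rot [-3.141 -0.     0.464] t 0.1 F [ 0.412 -0.332 -0.004] gap 93.89641525248419 j [-1.174  0.3    1.522 -0.     1.321 -0.067]
shift [ 0.548 -0.482 -0.   ] turn 0.2308 len 0.730445759245662 rows 17.51668487399669 1.846526356519334
```

Call:
{"api": "send_rows", "payload": {"commands": [[[0.012, -0.0105, 0], 0.02], [[0.038, -0.0335, 0], 0.05], [[0.067, -0.059, 0], 0.09], [[0.096, -0.0845, 0], 0.12], [[0.125, -0.11, 0], 0.15], [[0.154, -0.1355, 0], 0.18], [[0.183, -0.161, 0], 0.21], [[0.212, -0.1865, 0], 0.23]], "hand": -0.4}}

```text
clock: 0.77
eef_pos: [352.3, -228.4, 205.4]
eef_rot: [-3.142, 0.0, 0.232]
wrist_force: [0.8, -0.3, -0.0]
finger_gap: 65.8
```

```bash
python3 -c "
from h import *
plan(520.5,185.2,205,.233)"
```

```text
now [ 352.323 -228.437  205.35 ] rot [-3.142  0.     0.232] t 0.7667 F [ 0.773 -0.326 -0.002] gap 65.80811164594826 j [-0.663  0.005  1.861  0.     1.275  0.676]
shift [ 0.259 -0.364  0.   ] turn -0.0012 len 0.4465187653125098 rows 10.707884060252033 0.009763307430251444
```

Call:
{"api": "send_rows", "payload": {"commands": [[[0.022, -0.031, 0], 0], [[0.044, -0.062, 0], 0], [[0.066, -0.093, 0], 0], [[0.088, -0.124, 0], 0], [[0.11, -0.155, 0], 0], [[0.132, -0.186, 0], 0], [[0.154, -0.217, 0], 0], [[0.176, -0.248, 0], 0]]}}

```text
clock: 1.43
eef_pos: [466.1, 53.8, 205.4]
eef_rot: [-3.142, 0.0, 0.234]
wrist_force: [1.1, -0.7, 0.1]
finger_gap: 65.9
```

```bash
python3 -c "
from h import *
plan(520.5,185.2,205,.233)"
```

```text
now [466.146  53.805 205.354] rot [-3.142  0.     0.234] t 1.4333 F [ 1.139 -0.713  0.147] gap 65.88463231871962 j [ 0.037  0.119  1.74  -0.     1.283  1.374]
shift [ 0.083 -0.115  0.   ] turn 0.001 len 0.14219356909300013 rows 3.409917724052761 0.008281671667614177
```

Call:
{"api": "send_rows", "payload": {"commands": [[[0.02, -0.028, 0], 0], [[0.042, -0.058, 0], 0], [[0.062, -0.086, 0], 0], [[0.077, -0.107, 0], 0], [[0.083, -0.115, 0.01], 0], [[0.083, -0.115, 0.025], 0], [[0.083, -0.115, 0.04], 0], [[0.083, -0.115, 0.045], 0]]}}

```text
clock: 2.1
eef_pos: [518.9, 182.2, 157.6]
eef_rot: [3.141, 0.004, 0.234]
wrist_force: [-0.6, 0.6, -0.2]
finger_gap: 65.9
```

```bash
python3 -c "
from h import *
plan(520.5,185.2,160,.233)
for n in ('top','side'):
    im=manip.camera(n); cv2.imwrite(f'pics/{n}1.png',im[:,:,::-1])
    print(n,w2px(n,[520.5,185.2,160]),w2px(n,[520.5,185.2,136]))
    u=w2px(n,[520.5,185.2,136]); crop(im,max(0,int(u[0])-80),int(u[1])-70,160,140,5,f'pics/{n}1c.png')
"
```

```text
now [518.913 182.195 157.558] rot [3.141 0.004 0.234] t 2.1 F [-0.578  0.57  -0.246] gap 65.93455839330657 j [ 0.271  0.345  1.576 -0.     1.224  1.608]
shift [ 0.002 -0.003 -0.002] turn 0.0008 len 0.004184924569448631 rows 0.10035790334409186 0.006621127368095614
top [155.557 202.529] [157.884 203.443]
side [178.998 252.844] [180.451 258.605]
```

View pics/side1c.png

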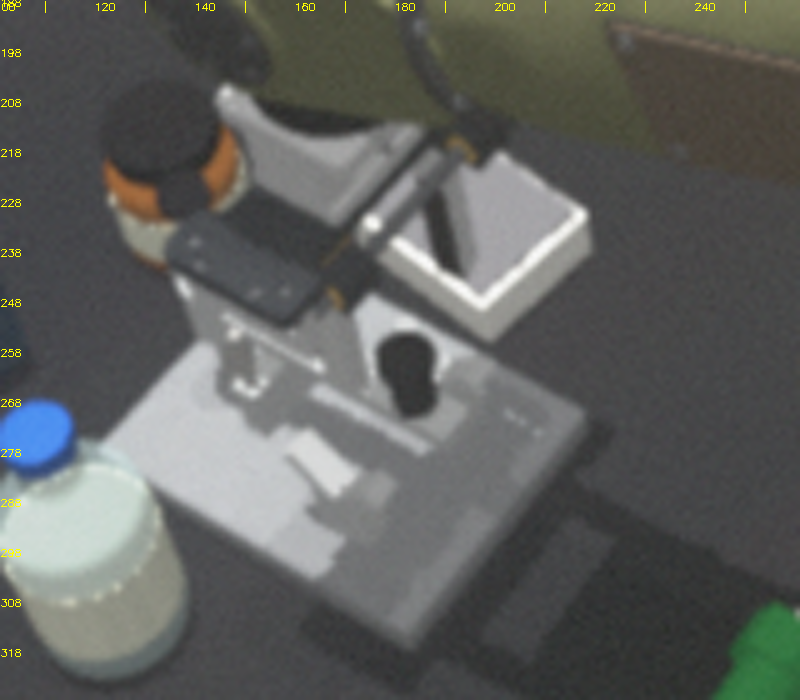

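View pics/top1.png

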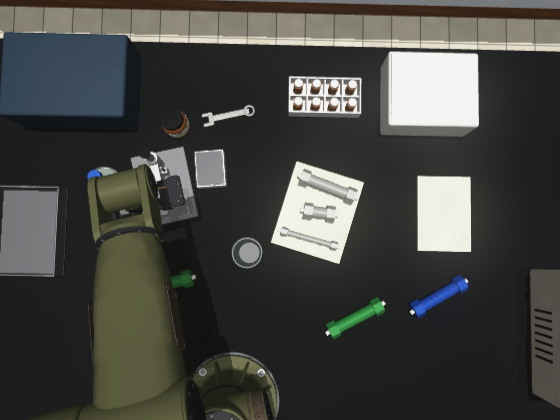

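The side crop shows the knob head at about (181,259), and the fit predicts (180.5,258.6), so the holder pose is good. The open fingers straddle the knob. Next I lower to the knob head, then close.

Call:
{"api": "send_rows", "payload": {"commands": [[[0, 0, 0], 0], [[0, 0, 0.008], 0], [[0, 0, 0.018], 0], [[0, 0, 0.028], 0], [[0, 0, 0.038], 0], [[0, 0, 0.045], 0], [[0, 0, 0.049], 0], [[0, 0, 0.049], 0]]}}

```text
clock: 2.87
eef_pos: [519.6, 182.8, 110.3]
eef_rot: [3.142, 0.002, 0.234]
wrist_force: [0.8, 0.3, -0.8]
finger_gap: 65.6
```

```bash
python3 -c "
from h import *
plan(520.5,185.2,111,.233)"
```

```text
now [519.65  182.771 110.307] rot [3.142 0.002 0.234] t 2.8667 F [ 0.778  0.283 -0.778] gap 65.58713597455164 j [0.272 0.399 1.621 0.    1.123 1.609]
shift [ 0.001 -0.002 -0.001] turn 0.0008 len 0.002665094780747357 rows 0.06391114582127955 0.0066600271302235114
```

Call:
{"api": "send_rows", "payload": {"commands": [[[0.0005, -0.0025, 0], 0], [[0.0005, -0.0025, 0], 0], [[0.0005, -0.0025, 0], 0], [[0.0005, -0.0025, 0], 0], [[0.0005, -0.0025, 0], 0], [[0.0005, -0.0025, 0], 0], [[0.0005, -0.0025, 0], 0], [[0.0005, -0.0025, 0], 0]], "hand": 1, "force": 45}}

```text
clock: 3.53
eef_pos: [520.0, 185.4, 111.6]
eef_rot: [3.142, -0.0, 0.234]
wrist_force: [-1.0, 0.5, 0.9]
finger_gap: 28.9
```

```bash
python3 -c "
from h import *
plan(520.5,185.2,111,.233)"
```

```text
now [520.033 185.387 111.602] rot [ 3.142 -0.     0.234] t 3.5333 F [-1.026  0.468  0.879] gap 28.90968464566435 j [ 0.276  0.399  1.618 -0.     1.125  1.613]
shift [0.    0.    0.001] turn 0.0007 len 0.0007848587723358776 rows 0.01882155329342632 0.005910043659344666
```

Call:
{"api": "send_rows", "payload": {"commands": [[[0, 0, -0.002], 0], [[0, 0, -0.006], 0], [[0, 0, -0.012], 0], [[0, 0, -0.018], 0], [[0, 0, -0.025], 0], [[0, 0, -0.031], 0], [[0, 0, -0.036], 0], [[0, 0, -0.038], 0]]}}

```text
clock: 4.2
eef_pos: [520.0, 185.4, 149.2]
eef_rot: [3.142, 0.0, 0.234]
wrist_force: [6.2, 1.3, -12.6]
finger_gap: 29.0
```

```bash
python3 -c "
from h import *
plan(520.5,185.2,111,.233)
im=manip.camera('side'); cv2.imwrite('pics/side2.png',im[:,:,::-1]); crop(im,90,170,140,120,5,'pics/side2c.png')
"
```

```text
now [520.048 185.355 149.216] rot [3.142 0.    0.234] t 4.2 F [  6.194   1.264 -12.555] gap 29.005575334622716 j [ 0.276  0.356  1.582 -0.     1.204  1.613]
shift [0.    0.    0.038] turn 0.0007 len 0.038219050647193435 rows 0.9165239963355739 0.0055681144007841965
```

View pics/side2c.png

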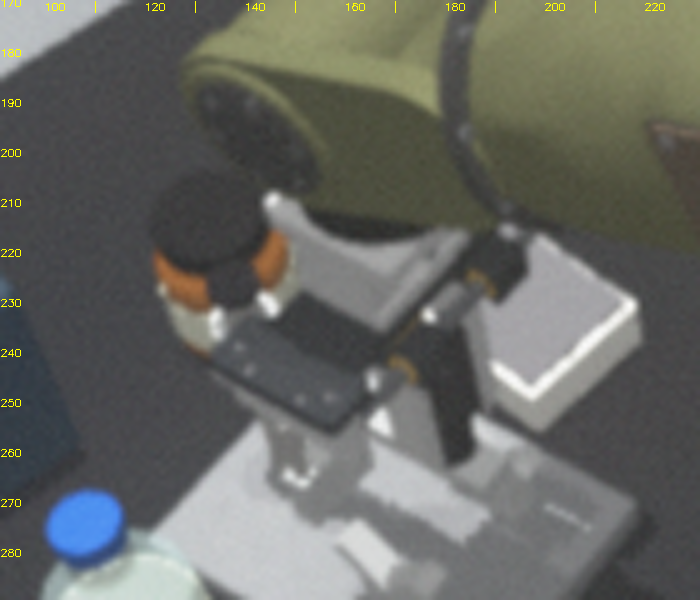

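Wrist z force is −12.6 N, which matches the spring at about 38 mm lift, so the bar is off its fork. Next I swing it about the post along a 125 mm arc, with the tool turning along with it.

Call:
{"api": "send_rows", "payload": {"commands": [[[0.0003, 0.0087, 0], -0.07], [[0.0016, 0.0199, 0], -0.16], [[0.0039, 0.0309, 0], -0.25], [[0.0072, 0.0417, 0], -0.34], [[0.0113, 0.0521, 0], -0.43], [[0.0165, 0.0621, 0], -0.52], [[0.0225, 0.0716, 0], -0.61], [[0.0294, 0.0805, 0], -0.7]]}}

```text
clock: 4.92
eef_pos: [567.3, 113.8, 148.4]
eef_rot: [-3.14, 0.0, 0.938]
wrist_force: [4.9, 4.4, -11.4]
finger_gap: 28.8
```

```bash
python3 -c "
from h import *
k=knob(1.4,.038)
plan(k[0],k[1],149,.233+1.4)
im=manip.camera('side'); crop(im,90,130,160,140,5,'pics/side3c.png')
"
```

```text
now [567.276 113.834 148.406] rot [-3.14   0.     0.938] t 4.9167 F [  4.905   4.433 -11.357] gap 28.78639258095959 j [0.134 0.414 1.503 0.001 1.225 0.767]
shift [ 0.029  0.081 -0.001] turn -0.695 len 0.08621431010514986 rows 2.0674894509628263 5.559805649973757
```

View pics/side3c.png

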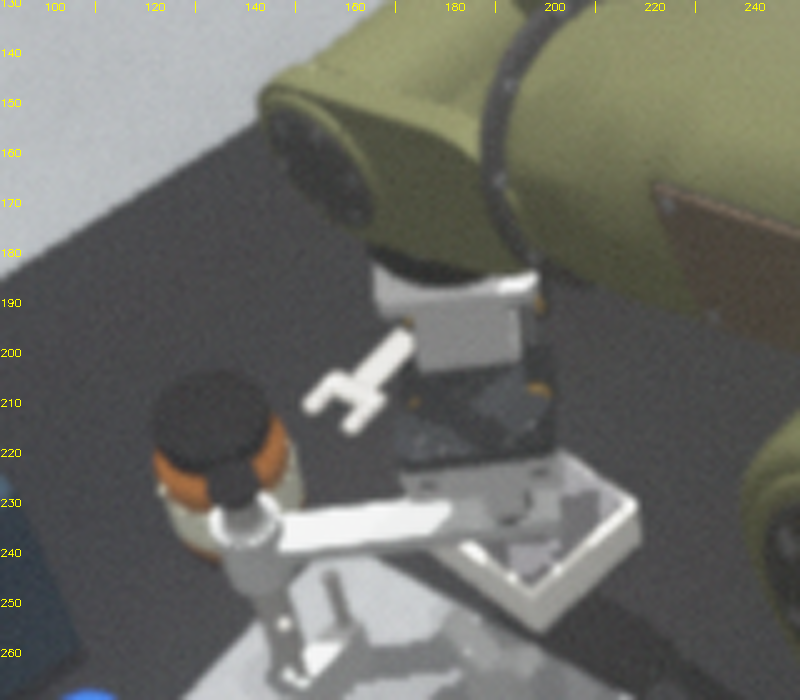

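The bar is lifted and follows the gripper, from the post at about (137,232) to the knob at about (190,232). I continue the arc.

Call:
{"api": "send_rows", "payload": {"commands": [[[0.0003, 0.0087, 0], -0.07], [[0.0016, 0.0199, 0], -0.16], [[0.0039, 0.0309, 0], -0.25], [[0.0072, 0.0417, 0], -0.34], [[0.0113, 0.0521, 0], -0.43], [[0.0165, 0.0621, 0], -0.52], [[0.0225, 0.0716, 0], -0.61], [[0.0299, 0.0812, 0], -0.7]]}}

```text
clock: 5.63
eef_pos: [650.0, 89.5, 147.7]
eef_rot: [-3.138, -0.0, 1.638]
wrist_force: [0.6, 1.3, -12.6]
finger_gap: 28.8
```

```bash
python3 -c "
from h import *
k=knob(1.4,.038)
plan(k[0],k[1],111,.233+1.4)
d=manip.read_state()['eef_pos'][:2]-T2((105,0,0),HX,HY,HW)[:2]; print('r',np.hypot(*d),'turn',np.arctan2(d[1],d[0])+np.pi-HW)
im=manip.camera('side'); crop(im,90,130,160,140,5,'pics/side4c.png')
"
```

```text
now [649.984  89.505 147.717] rot [-3.138 -0.     1.638] t 5.6333 F [  0.602   1.327 -12.617] gap 28.81795186890646 j [0.081 0.586 1.249 0.    1.31  0.014]
shift [-0.    -0.     0.037] turn 0.0048 len 0.03671753270161766 rows 0.8805163717414306 0.03841402783996273
r 124.76601956588404 turn 1.4006871185750676
```

View pics/side4c.png

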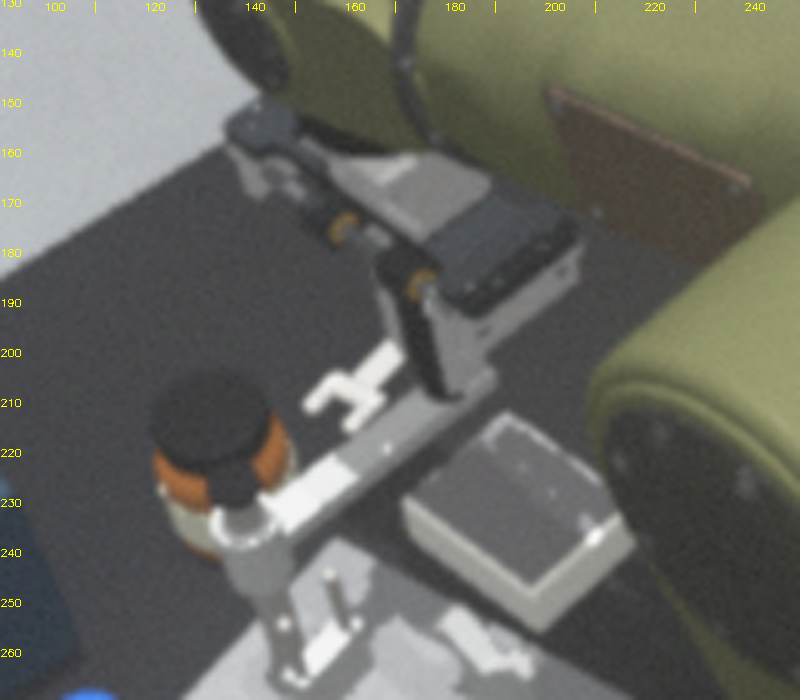

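The bar is aside at about 1.40 rad, with clear space beneath it. Next I let it down gently and release.

Call:
{"api": "send_rows", "payload": {"commands": [[[0, 0, 0.003], 0], [[0, 0, 0.008], 0], [[0, 0, 0.014], 0], [[0, 0, 0.02], 0], [[0, 0, 0.026], 0], [[0, 0, 0.032], 0], [[0, 0, 0.035], 0], [[0, 0, 0.036], 0]]}}

```text
clock: 6.35
eef_pos: [650.1, 89.6, 112.9]
eef_rot: [-3.141, 0.0, 1.634]
wrist_force: [-0.3, -1.8, -8.0]
finger_gap: 28.9
```

Call:
{"api": "send_rows", "payload": {"commands": [[[0, 0, 0], 0], [[0, 0, 0], 0], [[0, 0, 0], 0], [[0, 0, 0], 0], [[0, 0, 0], 0], [[0, 0, 0], 0], [[0, 0, 0], 0], [[0, 0, 0], 0]], "hand": -0.3}}

```text
clock: 7.02
eef_pos: [650.3, 89.7, 113.5]
eef_rot: [3.141, -0.0, 1.634]
wrist_force: [1.5, -0.7, -0.1]
finger_gap: 60.8
```

Call:
{"api": "send_rows", "payload": {"commands": [[[0, 0, -0.01], 0], [[0, 0, -0.025], 0], [[0, 0, -0.045], 0], [[0, 0, -0.065], 0], [[0, 0, -0.085], 0], [[0, 0, -0.095], 0], [[0, 0, -0.1], 0], [[0, 0, -0.1], 0]]}}

```text
clock: 7.68
eef_pos: [650.5, 89.7, 214.4]
eef_rot: [3.14, -0.0, 1.634]
wrist_force: [0.2, 0.1, -0.3]
finger_gap: 61.3
```

```bash
python3 -c "
from h import *
plan(587.9,-254.6,150,1.216)
im=manip.camera('side'); cv2.imwrite('pics/side5.png',im[:,:,::-1]);
im=manip.camera('top'); cv2.imwrite('pics/top5.png',im[:,:,::-1]);
"
```

```text
now [650.499  89.686 214.386] rot [ 3.14  -0.     1.634] t 7.6833 F [ 0.16   0.063 -0.28 ] gap 61.299858865914686 j [0.081 0.538 1.168 0.    1.435 0.018]
shift [-0.34  -0.084  0.064] turn 0.4178 len 0.3558048165332078 rows 8.532489605112897 3.3422951037253874
```

View pics/side5.png

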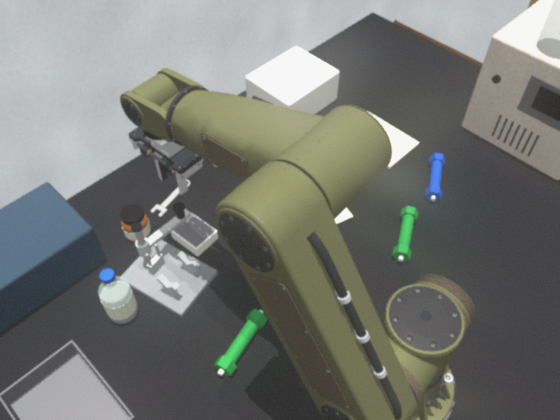

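The bar rests aside with its knob at about (180,210) and is clear of the saddles; the box and bottle have not moved. Next I go to the column.

Call:
{"api": "send_rows", "payload": {"commands": [[[-0.015, -0.004, 0], 0.03], [[-0.05, -0.0125, 0], 0.1], [[-0.09, -0.0225, 0], 0.17], [[-0.13, -0.0325, 0], 0.24], [[-0.17, -0.0425, 0], 0.3], [[-0.21, -0.0525, 0.01], 0.35], [[-0.25, -0.062, 0.025], 0.39], [[-0.285, -0.071, 0.04], 0.418]]}}

```text
clock: 8.45
eef_pos: [596.1, -201.7, 172.8]
eef_rot: [-3.142, 0.0, 1.212]
wrist_force: [1.2, -1.0, -0.5]
finger_gap: 60.8
```

```bash
python3 -c "
from h import *
plan(587.9,-254.6,110,1.216)
"
```

```text
now [ 596.102 -201.725  172.787] rot [-3.142  0.     1.212] t 8.45 F [ 1.216 -0.995 -0.472] gap 60.7981525678619 j [-0.384  0.503  1.316 -0.     1.323 -0.025]
shift [-0.052  0.011  0.063] turn -0.0044 len 0.08249369616451109 rows 1.9782660950722084 0.0354696387429172
```

Call:
{"api": "send_rows", "payload": {"commands": [[[-0.02, 0.004, 0.005], 0], [[-0.042, 0.009, 0.02], 0], [[-0.052, 0.011, 0.04], 0], [[-0.052, 0.011, 0.06], 0], [[-0.052, 0.011, 0.08], 0], [[-0.052, 0.011, 0.092], 0], [[-0.052, 0.011, 0.098], 0], [[-0.052, 0.011, 0.098], 0]]}}

```text
clock: 9.12
eef_pos: [588.9, -251.5, 74.2]
eef_rot: [-3.139, -0.0, 1.215]
wrist_force: [-0.6, 0.2, -0.2]
finger_gap: 61.0
```

```bash
python3 -c "
from h import *
plan(587.9,-254.6,9,1.216)
for n in ('side','top'):
    im=manip.camera(n); 
    if n=='side': crop(im,240,140,110,90,6,'pics/side6c.png',[w2px(n,T2((q,0,24),587.9,-254.6,1.216)) for q in (-90,0,90)])
    else: crop(im,260,150,110,120,5,'pics/top6c.png',[w2px(n,T2((q,0,24),587.9,-254.6,1.216)) for q in (-90,0,90)])
"
```

```text
now [ 588.867 -251.525   74.165] rot [-3.139 -0.     1.215] t 9.1167 F [-0.613  0.232 -0.177] gap 60.99886382787943 j [-0.461  0.625  1.367 -0.     1.152 -0.105]
shift [-0.003  0.     0.065] turn -0.0008 len 0.06524474304962236 rows 1.5646221354825505 0.006668019144832726
```

View pics/side6c.png

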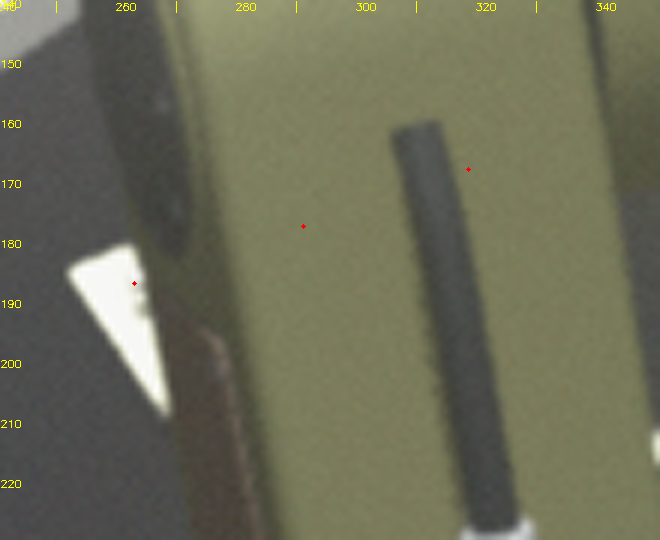

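View pics/top6c.png

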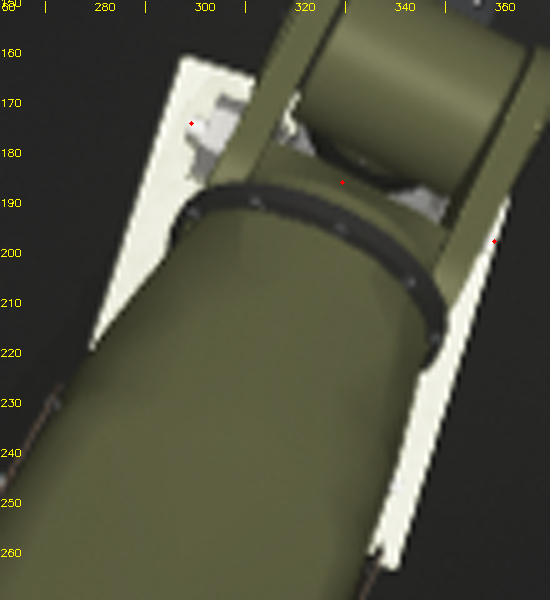

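The arm now hides the column, but the earlier fit left only about 1 px of residual and the opening has margin. I descend and watch the force.

Call:
{"api": "send_rows", "payload": {"commands": [[[-0.002, 0, 0.005], 0], [[-0.002, 0, 0.015], 0], [[-0.002, 0, 0.027], 0], [[-0.002, 0, 0.04], 0], [[-0.002, 0, 0.05], 0], [[-0.002, 0, 0.058], 0], [[-0.002, 0, 0.063], 0], [[-0.002, 0, 0.064], 0]]}}

```text
clock: 9.88
eef_pos: [588.6, -253.2, 10.2]
eef_rot: [-3.14, -0.0, 1.216]
wrist_force: [-0.1, -0.5, 0.5]
finger_gap: 60.9
```

```bash
python3 -c "
from h import *
plan(587.9,-254.6,9,1.216)
"
```

```text
now [ 588.55  -253.175   10.223] rot [-3.14  -0.     1.216] t 9.8833 F [-0.142 -0.459  0.536] gap 60.89918521312557 j [-0.463  0.707  1.397 -0.     1.039 -0.108]
shift [-0.002 -0.     0.001] turn -0.0002 len 0.0019867725134374127 rows 0.047644424782671765 0.0012925538504120482
```

Call:
{"api": "send_rows", "payload": {"commands": [[[0, 0, 0], 0], [[0, 0, 0], 0], [[0, 0, 0], 0], [[0, 0, 0], 0], [[0, 0, 0], 0], [[0, 0, 0], 0], [[0, 0, 0], 0], [[0, 0, 0], 0]], "hand": 1, "force": 45}}

```text
clock: 10.55
eef_pos: [588.9, -253.4, 12.0]
eef_rot: [-3.141, 0.0, 1.216]
wrist_force: [-4.6, 1.7, 6.0]
finger_gap: 30.8
```

```bash
python3 -c "
from h import *
plan(587.9,-254.6,9,1.216)
"
```

```text
now [ 588.904 -253.412   11.98 ] rot [-3.141  0.     1.216] t 10.55 F [-4.553  1.736  6.019] gap 30.808372161737754 j [-0.463  0.705  1.397 -0.     1.04  -0.108]
shift [-0.002 -0.001  0.003] turn -0.0002 len 0.0033612429639031153 rows 0.08060534685618981 0.0018501372239327907
```

The fingers sit about 6 mm above the tube's axis and the wrist reads +6 N upward. I reopen slightly, go lower and grip again nearer the axis.

Call:
{"api": "send_rows", "payload": {"commands": [[[0, 0, 0], 0], [[0, 0, 0], 0], [[0, 0, 0], 0], [[0, 0, 0.001], 0], [[0, 0, 0.003], 0], [[0, 0, 0.005], 0], [[0, 0, 0.005], 0], [[0, 0, 0.005], 0]], "hand": 0.1}}

```text
clock: 11.22
eef_pos: [588.9, -253.4, 6.3]
eef_rot: [-3.141, -0.0, 1.216]
wrist_force: [0.0, 0.5, 0.2]
finger_gap: 42.3
```

```bash
python3 -c "
from h import *
plan(587.9,-254.6,7,1.216)
"
```

```text
now [ 588.852 -253.351    6.291] rot [-3.141 -0.     1.216] t 11.2167 F [0.013 0.531 0.245] gap 42.26049199982107 j [-0.463  0.713  1.398 -0.     1.031 -0.108]
shift [-0.002 -0.001 -0.001] turn -0.0001 len 0.0017228309290716545 rows 0.041314890385411376 0.0011197270567251394
```

Call:
{"api": "send_rows", "payload": {"commands": [[[0, 0, 0], 0], [[0, 0, 0], 0], [[0, 0, 0], 0], [[0, 0, 0], 0], [[0, 0, 0], 0], [[0, 0, 0], 0], [[0, 0, 0], 0], [[0, 0, 0], 0]], "hand": 1, "force": 45}}

```text
clock: 11.88
eef_pos: [589.0, -253.4, 6.6]
eef_rot: [3.142, 0.0, 1.216]
wrist_force: [-0.6, 0.5, 0.7]
finger_gap: 30.9
```

```bash
python3 -c "
from h import *
plan(587.9,-254.6,130,1.216)
"
```

```text
now [ 588.969 -253.446    6.627] rot [3.142 0.    1.216] t 11.8833 F [-0.561  0.494  0.707] gap 30.885851498199287 j [-0.463  0.712  1.398 -0.     1.031 -0.108]
shift [-0.002 -0.001 -0.123] turn -0.0002 len 0.12338324548534609 rows 2.9588308269867167 0.0017972613597265763
```

Call:
{"api": "send_rows", "payload": {"commands": [[[0, 0, -0.003], 0], [[0, 0, -0.012], 0], [[0, 0, -0.03], 0], [[0, 0, -0.055], 0], [[0, 0, -0.085], 0], [[0, 0, -0.115], 0], [[0, 0, -0.14], 0], [[0, 0, -0.153], 0]]}}

```text
clock: 12.55
eef_pos: [589.7, -253.7, 163.8]
eef_rot: [3.137, 0.0, 1.216]
wrist_force: [0.8, 0.5, -3.8]
finger_gap: 31.7
```

```bash
python3 -c "
from h import *
plan(540,189.8,160,1.804)
for n in ('side','top'):
    im=manip.camera(n); cv2.imwrite(f'pics/{n}7.png',im[:,:,::-1]) 
"
```

```text
now [ 589.653 -253.723  163.827] rot [3.137 0.    1.216] t 12.55 F [ 0.841  0.517 -3.818] gap 31.72871547540511 j [-0.463  0.536  1.287  0.     1.314 -0.108]
shift [ 0.399 -0.201  0.004] turn -0.5881 len 0.4463104839778472 rows 10.702889304025113 4.705176524815087
```

View pics/side7.png

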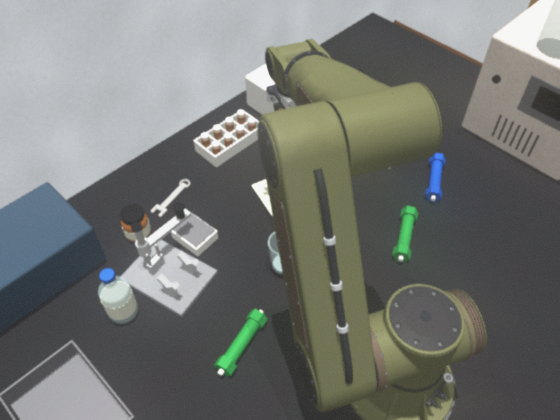

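View pics/top7.png

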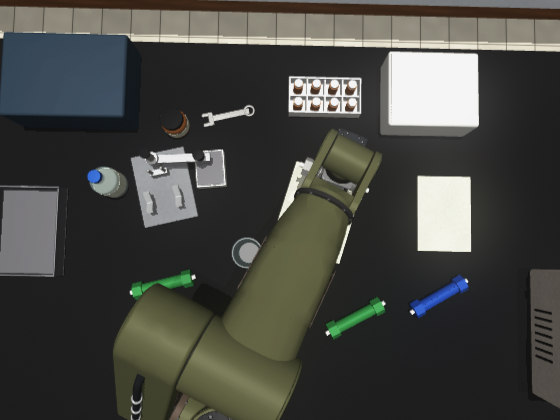

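The column is held: the wrist reads −3.8 N, about 0.39 kg. The top view now shows both saddles at about (152,203) and (179,197), so I refine the seat there before placing.

```bash
python3 -c "
from h import *
im=cv2.imread('pics/top7.png')[:,:,::-1]
P=lambda q:w2px('top',T2(q,HX,HY,HW))
pts=[P((sx,sy,77)) for sy in (-47,-31,31,47) for sx in (-29,29)]+[P((0,sy,54)) for sy in (-31,-47,31,47)]+[P((77,17,102)),P((77,-17,102)),P((105,0,176))]+[P((x,y,20)) for x in(-60,140) for y in (-75,75)]
crop(im,120,135,100,100,8,'pics/top7c.png',pts)
im=cv2.imread('pics/side7.png')[:,:,::-1]
P=lambda q:w2px('side',T2(q,HX,HY,HW))
pts=[P((sx,sy,77)) for sy in (-47,-31,31,47) for sx in (-29,29)]+[P((0,sy,54)) for sy in (-31,-47,31,47)]+[P((77,17,102)),P((77,-17,102)),P((105,0,176))]+[P((x,y,20)) for x in(-60,140) for y in (-75,75)]
crop(im,115,205,110,110,7,'pics/side7c.png',pts)
"
```

```text
(no output)
```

View pics/top7c.png

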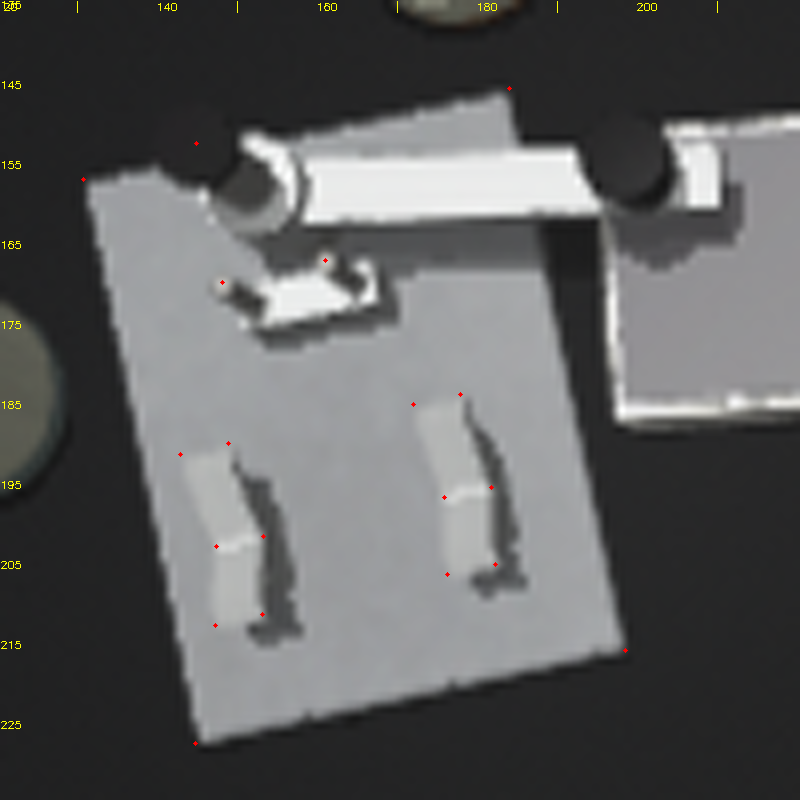

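View pics/side7c.png

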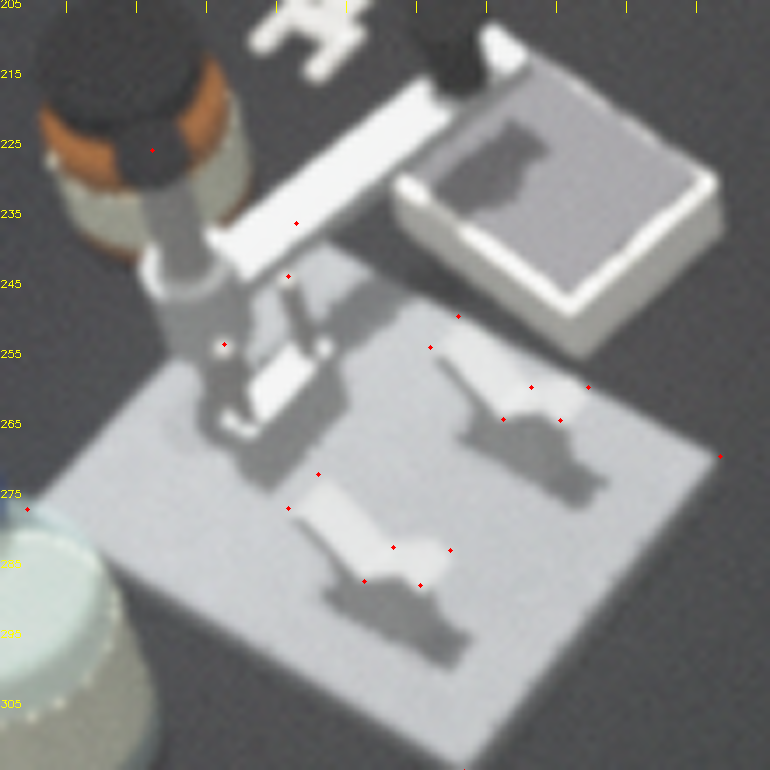

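The overlay matches the saddles, fork and post to within about 1 px. Next I carry the column over at a steady pace.

Call:
{"api": "send_rows", "payload": {"commands": [[[0.008, -0.004, 0], -0.01], [[0.028, -0.014, 0], -0.04], [[0.053, -0.027, 0], -0.08], [[0.079, -0.04, 0], -0.12], [[0.105, -0.053, 0], -0.16], [[0.132, -0.0665, 0], -0.2], [[0.158, -0.08, 0], -0.24], [[0.184, -0.093, 0], -0.28]]}}

```text
clock: 13.32
eef_pos: [564.3, -46.5, 157.7]
eef_rot: [-3.139, -0.0, 1.498]
wrist_force: [-0.1, -1.1, -5.0]
finger_gap: 31.1
```

```bash
python3 -c "
from h import *
plan(540,189.8,160,1.804)
"
```

```text
now [564.277 -46.489 157.741] rot [-3.139 -0.     1.498] t 13.3167 F [-0.123 -1.056 -5.015] gap 31.132106757195377 j [-0.147  0.379  1.529  0.     1.236 -0.075]
shift [ 0.234 -0.041 -0.002] turn -0.3055 len 0.2375438424228113 rows 5.696495022129767 2.444044569842603
```

Call:
{"api": "send_rows", "payload": {"commands": [[[0.029, -0.005, 0], -0.04], [[0.062, -0.011, -0.001], -0.08], [[0.096, -0.017, -0.002], -0.125], [[0.13, -0.023, -0.002], -0.17], [[0.164, -0.029, -0.002], -0.215], [[0.196, -0.034, -0.002], -0.255], [[0.22, -0.0385, -0.002], -0.29], [[0.233, -0.041, -0.002], -0.306]]}}

```text
clock: 13.98
eef_pos: [540.6, 189.7, 159.8]
eef_rot: [-3.139, -0.0, 1.807]
wrist_force: [0.2, 0.1, -3.9]
finger_gap: 31.2
```

```bash
python3 -c "
from h import *
plan(540,189.8,100,1.804)
"
```

```text
now [540.565 189.707 159.813] rot [-3.139 -0.     1.807] t 13.9833 F [ 0.229  0.076 -3.914] gap 31.164342305772415 j [0.273 0.392 1.507 0.    1.246 0.037]
shift [ 0.    -0.001  0.06 ] turn 0.0026 len 0.05981536997893537 rows 1.4344213424205126 0.02043273392179401
```

Call:
{"api": "send_rows", "payload": {"commands": [[[0, 0, 0.004], 0], [[0, 0, 0.012], 0], [[0, 0, 0.022], 0], [[0, 0, 0.034], 0], [[0, 0, 0.046], 0], [[0, 0, 0.055], 0], [[0, 0, 0.06], 0], [[0, 0, 0.06], 0]]}}

```text
clock: 14.65
eef_pos: [541.8, 186.4, 100.0]
eef_rot: [-3.139, 0.0, 1.801]
wrist_force: [0.2, -0.0, -3.9]
finger_gap: 30.6
```

```bash
python3 -c "
from h import *
plan(540,189.8,66,1.804)
p=manip.read_state()['eef_pos']; w=manip.read_state()['eef_rot'][2]
for n in ('side','top'):
    im=manip.camera(n); cv2.imwrite(f'pics/{n}8.png',im[:,:,::-1])
    u=w2px(n,[540,190,100]); pts=[w2px(n,T2((q,0,p[2]+17.4),p[0],p[1],w)) for q in (-90,-80,80,90)]
    print(pts)
    crop(im,int(u[0])-65,int(u[1])-60,130,110,6,f'pics/{n}8c.png',pts)
"
```

```text
now [541.81  186.414 100.016] rot [-3.139  0.     1.801] t 14.65 F [ 0.236 -0.019 -3.938] gap 30.598434134746007 j [0.267 0.457 1.563 0.    1.124 0.037]
shift [ 0.004 -0.001  0.034] turn -0.0027 len 0.03423243386289194 rows 0.8209216753691112 0.021872992997060692
[array([198.487, 232.098]), array([196.022, 234.875]), array([153.69 , 282.586]), array([150.848, 285.788])]
[array([193.979, 188.524]), array([190.15 , 189.336]), array([128.635, 202.371]), array([124.774, 203.19 ])]
```

View pics/side8c.png

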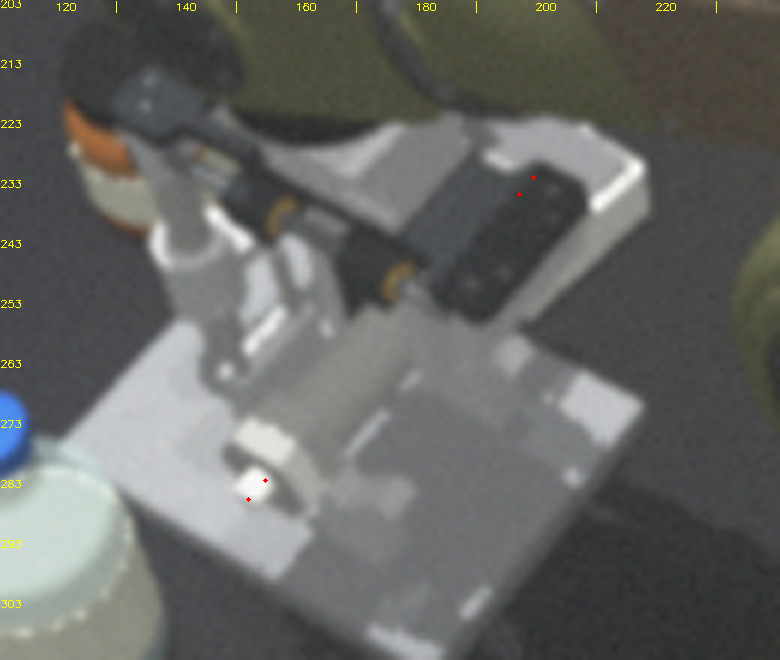

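View pics/top8c.png

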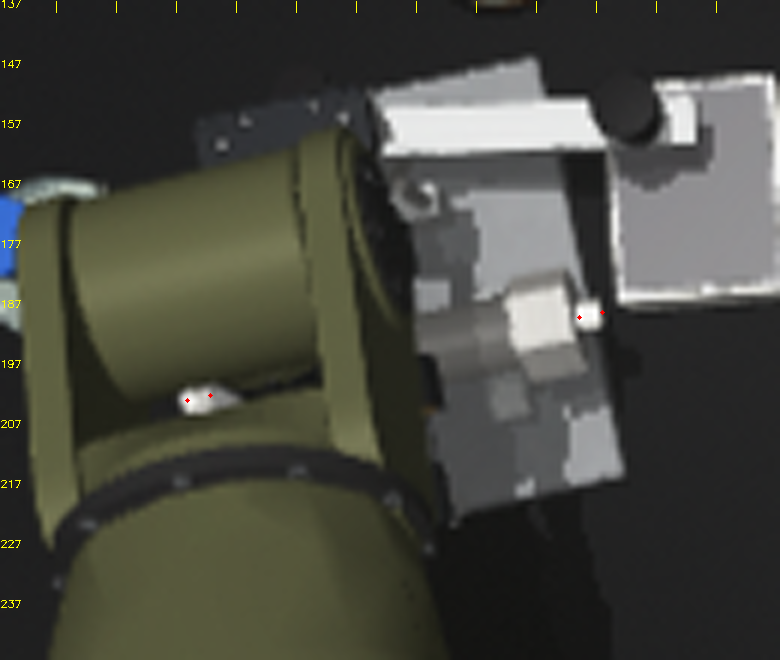

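The overlay puts the column's stub ends where predicted, at side (151,285) and top (125,203) and (194,188). Before lowering I check the gap between the gripper body and the post cap, nominally only 3.5 mm.

```bash
python3 -c "
from h import *
p=[541.8,186.4]; w=1.801-np.pi/2
for n in ('side','top'):
    im=cv2.imread(f'pics/{n}8.png')[:,:,::-1]
    pts=[w2px(n,T2((x,y,z),p[0],p[1],w)) for x in np.linspace(-88.5,88.5,8) for y in (-37.5,37.5) for z in (197,)]
    pts+=[w2px(n,T2((105+13*np.cos(a),13*np.sin(a),176),HX,HY,HW)) for a in np.linspace(0,6.28,16)]
    u=w2px(n,[560,195,160])
    crop(im,int(u[0])-60,int(u[1])-55,120,100,6,f'pics/{n}8d.png',pts)
"
```

```text
(no output)
```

View pics/side8d.png

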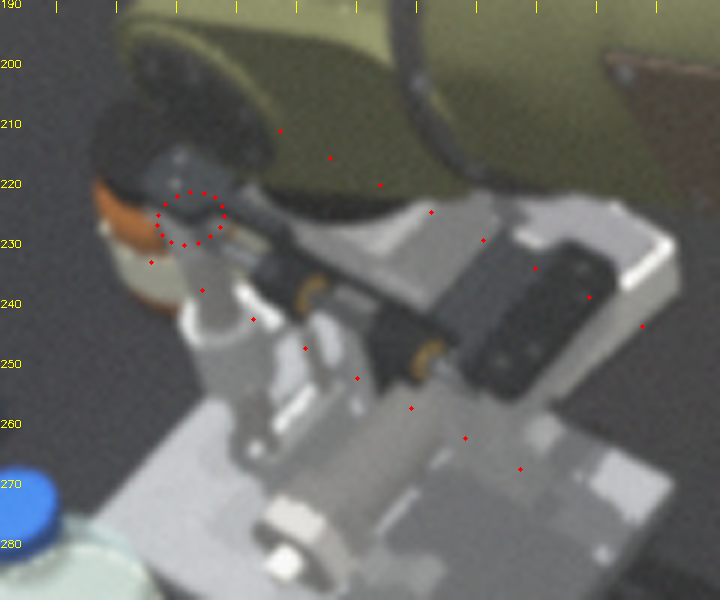

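View pics/top8d.png

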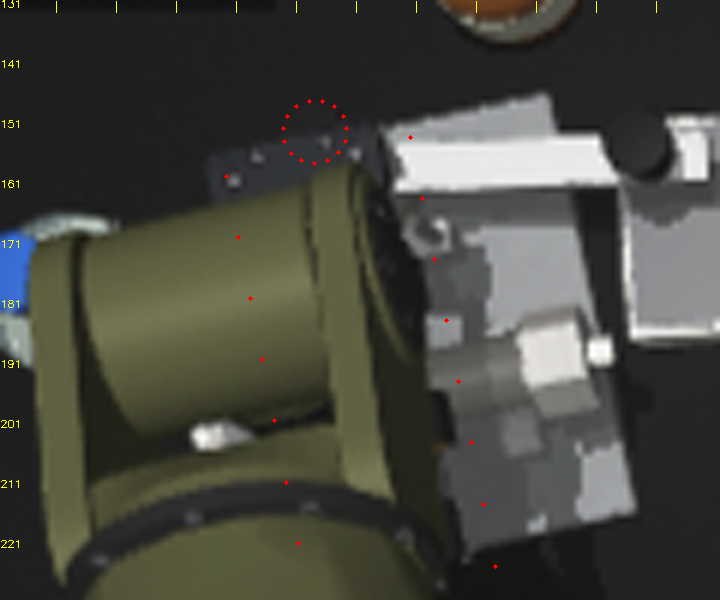

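The body reaches about 88.5 mm towards the post and the cap starts at 92 mm. Alignment therefore matters, and I'll bias 1.5 mm towards the robot. First I correct laterally at this height and let the arm settle.

```bash
python3 -c "
from h import *
plan(538.5,189.4,100,1.804)
"
```

```text
now [542.45  186.801 101.701] rot [ 3.141 -0.     1.802] t 14.75 F [ 0.291 -0.469 -3.401] gap 30.88720939944706 j [0.268 0.455 1.562 0.    1.125 0.037]
shift [ 0.003 -0.003  0.002] turn -0.0024 len 0.005024877258024855 rows 0.12050065366966078 0.019120023338061287
```

Call:
{"api": "send_rows", "payload": {"commands": [[[0.002, -0.0015, 0], -0.001], [[0.0035, -0.003, 0.001], -0.0025], [[0.0035, -0.003, 0.002], -0.0025], [[0.0035, -0.003, 0.002], -0.0025], [[0.0035, -0.003, 0.002], -0.0025], [[0.0035, -0.003, 0.002], -0.0025], [[0.0035, -0.003, 0.002], -0.0025], [[0.0035, -0.003, 0.002], -0.0025]]}}

```text
clock: 15.42
eef_pos: [538.6, 189.5, 99.6]
eef_rot: [3.142, -0.0, 1.804]
wrist_force: [-0.8, 0.3, -4.4]
finger_gap: 30.7
```

```bash
python3 -c "
from h import *
plan(538.5,189.4,84,1.804)
"
```

```text
now [538.62  189.537  99.612] rot [ 3.142 -0.     1.804] t 15.4167 F [-0.843  0.328 -4.39 ] gap 30.705867388108157 j [0.274 0.452 1.572 0.    1.118 0.041]
shift [-0.    -0.     0.016] turn 0.0002 len 0.01561301761965019 rows 0.3744128925575585 0.0018229561920151127
```

Aligned. I lower in stages, first to TCP z of about 80.

Call:
{"api": "send_rows", "payload": {"commands": [[[0, 0, 0.003], 0], [[0, 0, 0.007], 0], [[0, 0, 0.011], 0], [[0, 0, 0.015], 0], [[0, 0, 0.018], 0], [[0, 0, 0.02], 0], [[0, 0, 0.02], 0], [[0, 0, 0.02], 0]]}}

```text
clock: 16.08
eef_pos: [538.6, 189.6, 79.5]
eef_rot: [-3.141, 0.0, 1.804]
wrist_force: [0.6, 0.1, -4.3]
finger_gap: 30.6
```

```bash
python3 -c "
from h import *
plan(538.5,189.4,66,1.804)
"
```

```text
now [538.576 189.559  79.512] rot [-3.141  0.     1.804] t 16.0833 F [ 0.594  0.092 -4.27 ] gap 30.5839460570683 j [ 0.274  0.478  1.586 -0.     1.078  0.041]
shift [-0.    -0.     0.013] turn 0.0003 len 0.01351276402643176 rows 0.32404709895519807 0.002345625125919071
```

Call:
{"api": "send_rows", "payload": {"commands": [[[0, 0, 0.002], 0], [[0, 0, 0.004], 0], [[0, 0, 0.006], 0], [[0, 0, 0.008], 0], [[0, 0, 0.01], 0], [[0, 0, 0.012], 0], [[0, 0, 0.013], 0], [[0, 0, 0.013], 0]]}}

```text
clock: 16.75
eef_pos: [538.4, 189.5, 66.3]
eef_rot: [-3.141, -0.0, 1.804]
wrist_force: [0.5, 0.8, -3.4]
finger_gap: 30.9
```

```bash
python3 -c "
from h import *
plan(538.5,189.4,60.5,1.804)
"
```

```text
now [538.438 189.535  66.261] rot [-3.141 -0.     1.804] t 16.75 F [ 0.495  0.832 -3.411] gap 30.93405725390908 j [0.274 0.495 1.595 0.    1.052 0.041]
shift [-0.     0.     0.006] turn 0.0003 len 0.005762866673411571 rows 0.1381982415686228 0.002109231009399082
```

Call:
{"api": "send_rows", "payload": {"commands": [[[0, -0.0005, 0.001], 0], [[0, -0.001, 0.002], 0], [[0, -0.001, 0.003], 0], [[0, -0.001, 0.0035], 0], [[0, -0.001, 0.004], 0], [[0, -0.001, 0.004], 0], [[0, -0.001, 0.004], 0], [[0, -0.001, 0.004], 0]]}}

```text
clock: 17.42
eef_pos: [538.0, 189.4, 62.9]
eef_rot: [3.141, -0.0, 1.804]
wrist_force: [3.0, 0.4, 0.2]
finger_gap: 30.8
```

```bash
python3 -c "
from h import *
plan(539.5,189.6,60.5,1.804)
"
```

```text
now [537.958 189.422  62.914] rot [ 3.141 -0.     1.804] t 17.4167 F [2.97  0.423 0.15 ] gap 30.837395328236745 j [ 0.274  0.498  1.6   -0.     1.043  0.041]
shift [-0.     0.002  0.002] turn 0.0003 len 0.002870114594893236 rows 0.06882768812693611 0.002346134641008746
```

It has touched the robot-side V flank: weight is off the wrist and Fx is +3 N. I shift 2–3 mm away from the robot and settle down.

Call:
{"api": "send_rows", "payload": {"commands": [[[0, 0.001, 0], 0], [[0, 0.002, 0.0005], 0], [[0, 0.0025, 0.001], 0], [[0, 0.0025, 0.0015], 0], [[0, 0.0025, 0.002], 0], [[0, 0.0025, 0.002], 0], [[0, 0.0025, 0.002], 0], [[0, 0.0025, 0.002], 0]]}}

```text
clock: 18.08
eef_pos: [540.1, 189.9, 60.7]
eef_rot: [3.141, 0.0, 1.804]
wrist_force: [0.9, -1.3, -0.7]
finger_gap: 31.1
```

```bash
python3 -c "
from h import *
plan(539.5,189.6,60.5,1.804)
"
```

```text
now [540.13  189.921  60.674] rot [3.141 0.    1.804] t 18.0833 F [ 0.914 -1.343 -0.666] gap 31.123495782536423 j [ 0.274  0.506  1.594 -0.     1.042  0.041]
shift [-0.    -0.001  0.   ] turn 0.0003 len 0.00072782022822494 rows 0.01745372249939904 0.0026283359935064254
```

It is seated at the predicted pose, with the weight nearly off the wrist. I nudge down 0.7 mm and then open.

Call:
{"api": "send_rows", "payload": {"commands": [[[0, 0, 0.0003], 0], [[0, 0, 0.0007], 0], [[0, 0, 0.0007], 0], [[0, 0, 0.0007], 0], [[0, 0, 0.0007], 0], [[0, 0, 0.0007], 0], [[0, 0, 0.0007], 0], [[0, 0, 0.0007], 0]]}}

```text
clock: 18.75
eef_pos: [540.3, 189.9, 60.5]
eef_rot: [3.141, 0.0, 1.804]
wrist_force: [-1.1, -1.4, 6.1]
finger_gap: 31.0
```

Call:
{"api": "send_rows", "payload": {"commands": [[[0, 0, 0], 0], [[0, 0, 0], 0], [[0, 0, 0], 0], [[0, 0, 0], 0], [[0, 0, 0], 0], [[0, 0, 0], 0], [[0, 0, 0], 0], [[0, 0, 0], 0]], "hand": -0.1}}

```text
clock: 19.42
eef_pos: [540.0, 189.9, 59.8]
eef_rot: [-3.142, -0.0, 1.804]
wrist_force: [-0.4, -0.4, 0.4]
finger_gap: 51.7
```

```bash
python3 -c "
from h import *
plan(540,189.8,180,1.804)
for n in ('side','top'):
    im=manip.camera(n); cv2.imwrite(f'pics/{n}9.png',im[:,:,::-1])
    pts=[w2px(n,T2((0,q,78),HX,HY,HW)) for q in (-90,-80,80,90)]
    u=w2px(n,[560,195,100]); crop(im,int(u[0])-65,int(u[1])-60,130,110,6,f'pics/{n}9c.png',pts)
"
```

```text
now [540.013 189.916  59.831] rot [-3.142 -0.     1.804] t 19.4167 F [-0.381 -0.421  0.383] gap 51.682674632880726 j [0.274 0.507 1.594 0.    1.041 0.041]
shift [-0.   -0.   -0.12] turn 0.0003 len 0.1201686538325511 rows 2.8817422981427123 0.0023653174288611467
```

View pics/side9c.png

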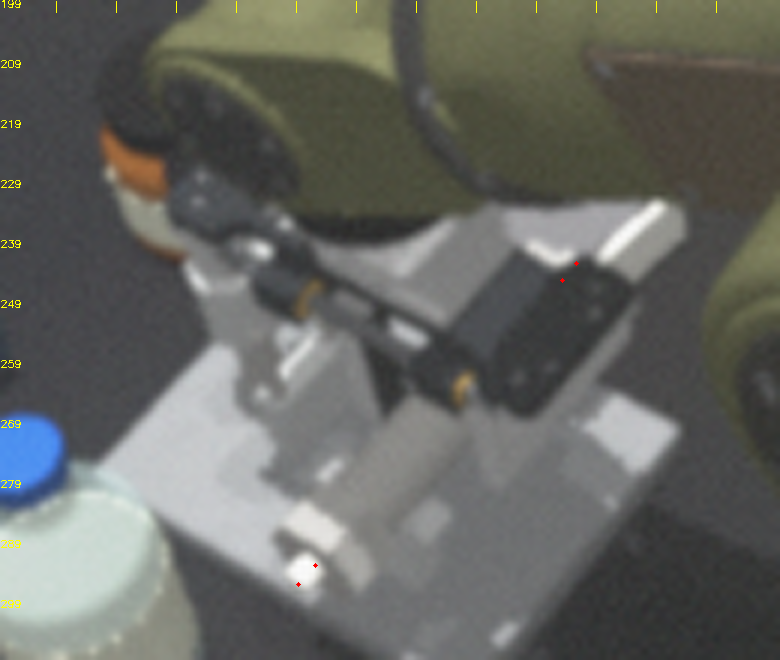

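View pics/top9c.png

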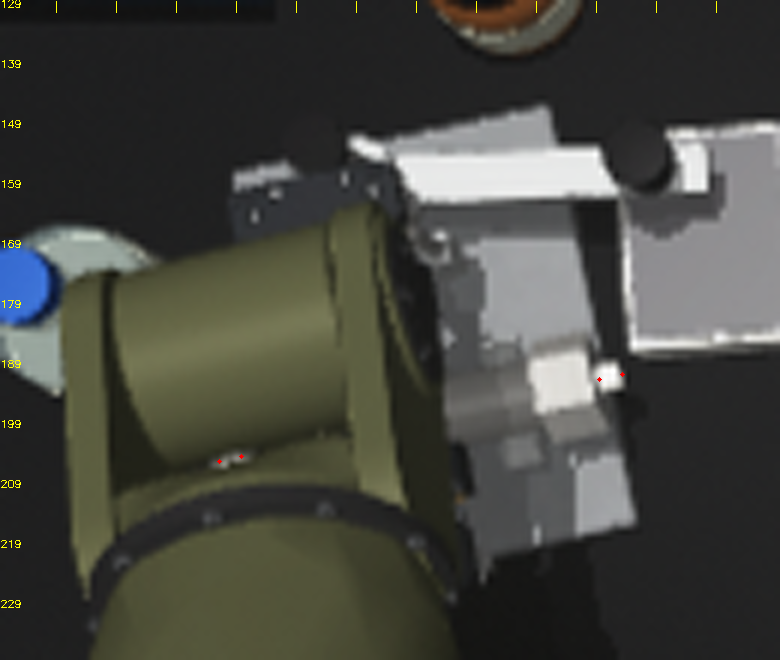

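The column lies in the saddles, with both stub ends on the overlay at top (162–165,205) and (228,191) within about 1 px. Next I retreat straight up and go to the knob.

Call:
{"api": "send_rows", "payload": {"commands": [[[0, 0, -0.005], 0], [[0, 0, -0.015], 0], [[0, 0, -0.035], 0], [[0, 0, -0.06], 0], [[0, 0, -0.09], 0], [[0, 0, -0.12], 0], [[0, 0, -0.14], 0], [[0, 0, -0.145], 0]]}}

```text
clock: 20.18
eef_pos: [541.1, 190.3, 209.7]
eef_rot: [3.135, -0.0, 1.804]
wrist_force: [-0.1, 0.3, -0.0]
finger_gap: 51.9
```

```bash
python3 -c "
from h import *
plan(650.2,89.7,205,1.634)
for n in ('side','top'):
    im=manip.camera(n); cv2.imwrite(f'pics/{n}10.png',im[:,:,::-1])
    pts=[w2px(n,T2((0,q,78),HX,HY,HW)) for q in (-90,-80,80,90)]+[w2px(n,[650.2,89.7,136])]
    u=w2px(n,[590,150,100]); crop(im,int(u[0])-65,int(u[1])-55,130,110,6,f'pics/{n}10c.png',pts)
"
```

```text
now [541.098 190.264 209.714] rot [ 3.135 -0.     1.804] t 20.1833 F [-0.11   0.337 -0.025] gap 51.911871060567584 j [0.274 0.345 1.451 0.    1.339 0.041]
shift [-0.123  0.083  0.005] turn 0.1704 len 0.14845428465810834 rows 3.5600547879642286 1.3629141044017459
```

View pics/side10c.png

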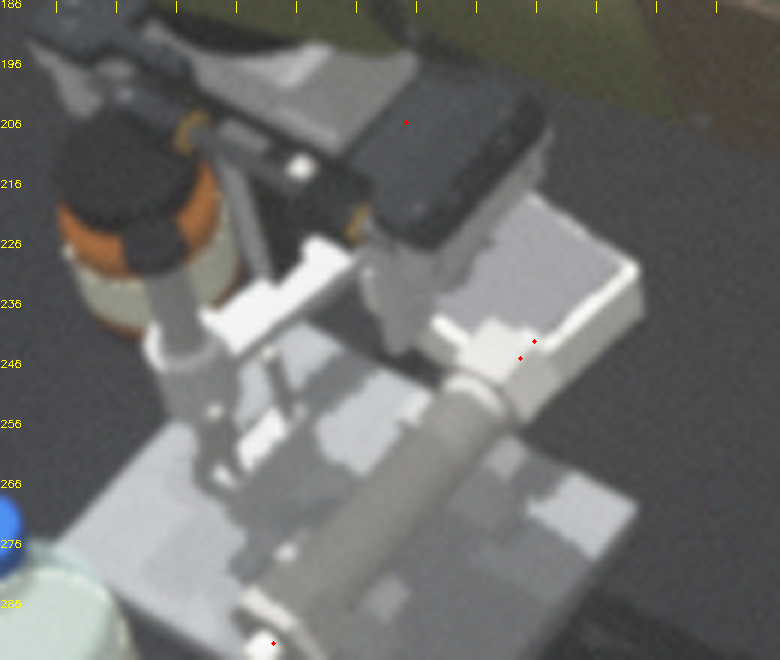

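View pics/top10c.png

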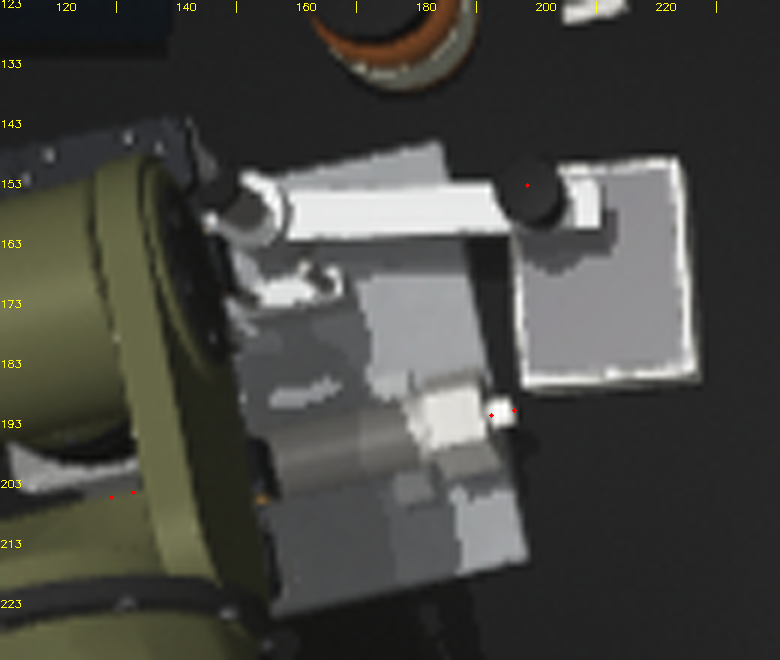

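The column is seated, and the knob is still where I left it, at top (197,154) on the overlay mark. Moving over it.

Call:
{"api": "send_rows", "payload": {"commands": [[[-0.012, 0.008, 0], 0.02], [[-0.037, 0.025, 0], 0.05], [[-0.062, 0.042, 0], 0.09], [[-0.087, 0.059, 0], 0.13], [[-0.11, 0.074, 0], 0.16], [[-0.121, 0.082, 0], 0.17], [[-0.123, 0.083, 0], 0.17], [[-0.123, 0.083, 0], 0.17]], "hand": -0.3}}

```text
clock: 20.95
eef_pos: [649.2, 88.4, 202.9]
eef_rot: [-3.139, 0.0, 1.633]
wrist_force: [-0.6, -0.1, -0.4]
finger_gap: 61.2
```

```bash
python3 -c "
from h import *
plan(650.2,89.7,150,1.634)
"
```

```text
now [649.187  88.448 202.868] rot [-3.139  0.     1.633] t 20.95 F [-0.585 -0.066 -0.378] gap 61.18241367641669 j [ 0.08   0.544  1.185 -0.     1.416  0.017]
shift [0.001 0.001 0.053] turn -0.0011 len 0.052892793086192165 rows 1.2684123042252318 0.008874040716690956
```

Call:
{"api": "send_rows", "payload": {"commands": [[[0.001, 0.001, 0.01], 0], [[0.001, 0.001, 0.025], 0], [[0.001, 0.001, 0.042], 0], [[0.001, 0.001, 0.058], 0], [[0.001, 0.001, 0.073], 0], [[0.001, 0.001, 0.084], 0], [[0.001, 0.001, 0.091], 0], [[0.001, 0.001, 0.092], 0]]}}

```text
clock: 21.62
eef_pos: [649.4, 91.0, 111.3]
eef_rot: [-3.14, -0.0, 1.635]
wrist_force: [0.5, -0.4, -1.3]
finger_gap: 60.7
```

```bash
python3 -c "
from h import *
plan(650.2,89.7,111,1.634)
"
```

```text
now [649.351  91.015 111.295] rot [-3.14  -0.     1.635] t 21.6167 F [ 0.518 -0.362 -1.252] gap 60.67951102305347 j [0.083 0.618 1.286 0.    1.24  0.019]
shift [-0.001  0.001  0.   ] turn 0.001 len 0.0015931557112981692 rows 0.03820517293280981 0.008365331296353418
```

Call:
{"api": "send_rows", "payload": {"commands": [[[-0.001, 0.001, 0], 0], [[-0.001, 0.001, 0], 0], [[-0.001, 0.001, 0], 0], [[-0.001, 0.001, 0], 0], [[-0.001, 0.001, 0], 0], [[-0.001, 0.001, 0], 0], [[-0.001, 0.001, 0], 0], [[-0.001, 0.001, 0], 0]], "hand": 1, "force": 50}}

```text
clock: 22.28
eef_pos: [651.4, 89.5, 113.2]
eef_rot: [3.141, 0.0, 1.634]
wrist_force: [-1.0, -1.2, 2.2]
finger_gap: 28.7
```

Call:
{"api": "send_rows", "payload": {"commands": [[[0, 0, -0.002], 0], [[0, 0, -0.007], 0], [[0, 0, -0.014], 0], [[0, 0, -0.022], 0], [[0, 0, -0.03], 0], [[0, 0, -0.037], 0], [[0, 0, -0.041], 0], [[0, 0, -0.042], 0]]}}

```text
clock: 22.95
eef_pos: [651.2, 89.8, 155.6]
eef_rot: [3.141, -0.0, 1.634]
wrist_force: [0.1, 2.6, -12.7]
finger_gap: 28.5
```

```bash
python3 -c "
from h import *
plan(650.2,89.7,111,1.634)
im=manip.camera('side'); crop(im,90,130,160,140,5,'pics/side11c.png')
"
```

```text
now [651.235  89.754 155.59 ] rot [ 3.141 -0.     1.634] t 22.95 F [  0.08    2.552 -12.711] gap 28.5107472840935 j [0.081 0.58  1.239 0.    1.322 0.017]
shift [ 0.    -0.001  0.045] turn 0.0005 len 0.04460223187304027 rows 1.0695978866436515 0.0038551572604745843
```

View pics/side11c.png

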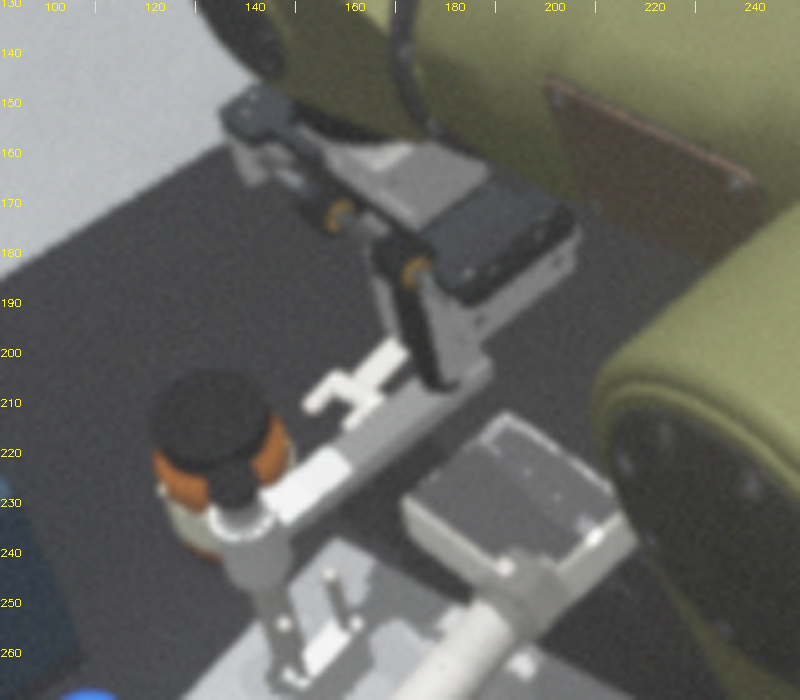

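Lift is about 42 mm (−12.7 N on the wrist), and the bar is well above the column and the fork. I swing back along the same arc in two calls.

Call:
{"api": "send_rows", "payload": {"commands": [[[0.0003, -0.0087, 0], 0.07], [[0.0016, -0.0199, 0], 0.16], [[0.0039, -0.0309, 0], 0.25], [[0.0072, -0.0417, 0], 0.34], [[0.0113, -0.0521, 0], 0.43], [[0.0165, -0.0621, 0], 0.52], [[0.0225, -0.0716, 0], 0.61], [[0.0294, -0.0805, 0], 0.7]]}}

```text
clock: 23.67
eef_pos: [568.4, 113.6, 154.6]
eef_rot: [3.142, 0.001, 0.93]
wrist_force: [1.4, 1.6, -12.4]
finger_gap: 28.5
```

```bash
python3 -c "
from h import *
k=knob(0.2,0)
plan(k[0],k[1],155,.233+.2)
d=manip.read_state()['eef_pos'][:2]-T2((105,0,0),HX,HY,HW)[:2]; print('r',np.hypot(*d),'turn',np.arctan2(d[1],d[0])+np.pi-HW)
"
```

```text
now [568.41  113.612 154.56 ] rot [3.142 0.001 0.93 ] t 23.6667 F [  1.392   1.595 -12.352] gap 28.46781607901048 j [ 0.134  0.41   1.494 -0.001  1.238  0.776]
shift [ 0.015 -0.06  -0.   ] turn 0.4966 len 0.06228301174801328 rows 1.4935974040290956 3.9729593509688996
r 124.57546912129044 turn 0.7044189676253968
```

Call:
{"api": "send_rows", "payload": {"commands": [[[0.0003, -0.0087, 0], 0.07], [[0.0016, -0.0199, 0], 0.16], [[0.0039, -0.0309, 0], 0.25], [[0.0072, -0.0417, 0], 0.34], [[0.0113, -0.0521, 0], 0.43], [[0.0165, -0.0621, 0], 0.52], [[0.0225, -0.0716, 0], 0.61], [[0.0297, -0.0808, 0], 0.703]]}}

```text
clock: 24.33
eef_pos: [520.7, 185.5, 154.4]
eef_rot: [3.141, 0.002, 0.227]
wrist_force: [-3.3, -1.7, -12.6]
finger_gap: 28.5
```

Call:
{"api": "send_rows", "payload": {"commands": [[[0, 0, 0], 0], [[0, 0, 0], 0], [[0, 0, 0], 0], [[0, 0, 0], 0], [[0, 0, 0], 0], [[0, 0, 0], 0], [[0, 0, 0], 0], [[0, 0, 0], 0]]}}

```text
clock: 25.0
eef_pos: [521.0, 184.8, 154.3]
eef_rot: [3.141, 0.003, 0.234]
wrist_force: [-5.8, -1.5, -11.9]
finger_gap: 28.7
```

```bash
python3 -c "
from h import *
k=knob(0,0)
plan(k[0],k[1],155,.233)
d=manip.read_state()['eef_pos'][:2]-T2((105,0,0),HX,HY,HW)[:2]; print('r',np.hypot(*d),'turn',np.arctan2(d[1],d[0])+np.pi-HW)
im=manip.camera('side'); crop(im,90,180,140,120,5,'pics/side12c.png')
im=manip.camera('top'); crop(im,100,120,120,110,6,'pics/top12c.png')
"
```

```text
now [521.026 184.838 154.252] rot [3.141 0.003 0.234] t 25.0 F [ -5.776  -1.549 -11.863] gap 28.733897005790997 j [ 0.275  0.354  1.572 -0.     1.218  1.611]
shift [-0.    -0.    -0.001] turn 0.0015 len 0.0009597427710422261 rows 0.023015414173674486 0.011697597056159026
r 124.58371864890911 turn 0.0034705158268476255
```

View pics/side12c.png

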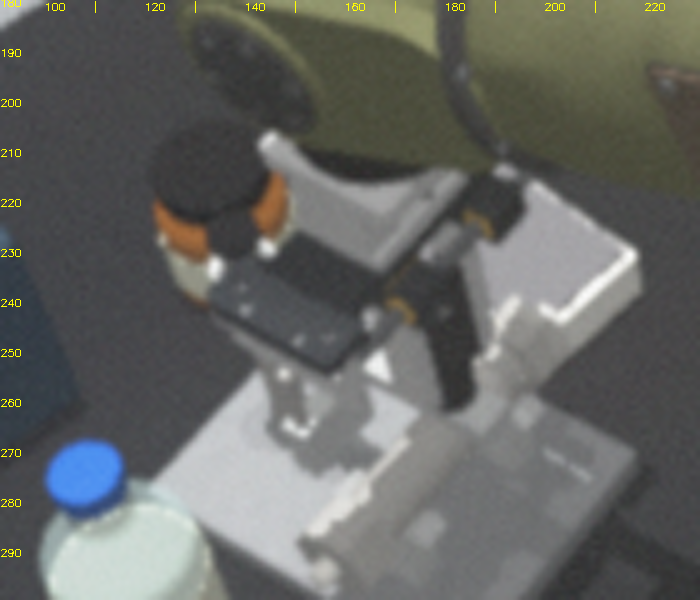

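View pics/top12c.png

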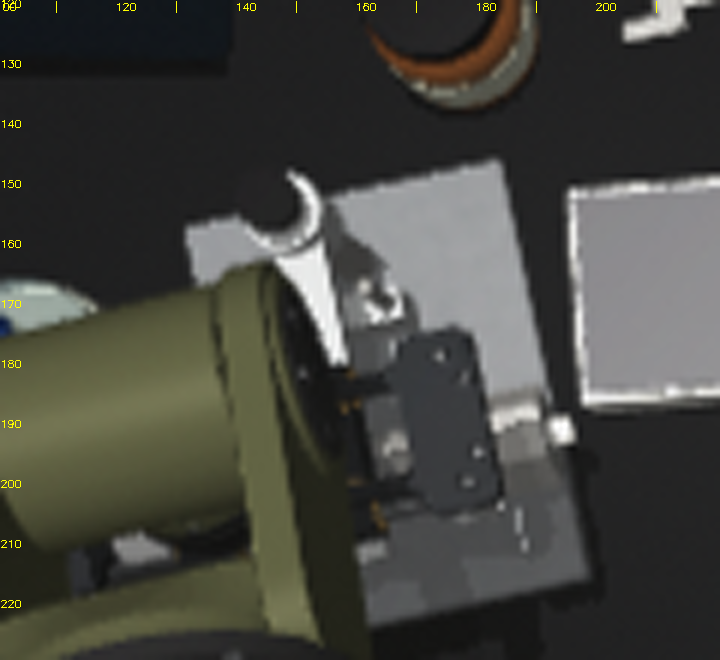

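Bar turn is about 0.003, so it is square. I lower gently, first 20 mm and then in small steps.

Call:
{"api": "send_rows", "payload": {"commands": [[[0, 0, 0.002], 0], [[0, 0, 0.005], 0], [[0, 0, 0.009], 0], [[0, 0, 0.013], 0], [[0, 0, 0.017], 0], [[0, 0, 0.02], 0], [[0, 0, 0.021], 0], [[0, 0, 0.021], 0]]}}

```text
clock: 25.77
eef_pos: [521.0, 184.8, 133.2]
eef_rot: [3.141, 0.003, 0.234]
wrist_force: [-7.5, -1.5, -9.5]
finger_gap: 28.5
```

Call:
{"api": "send_rows", "payload": {"commands": [[[0, 0, 0.001], 0], [[0, 0, 0.002], 0], [[0, 0, 0.003], 0], [[0, 0, 0.004], 0], [[0, 0, 0.005], 0], [[0, 0, 0.006], 0], [[0, 0, 0.006], 0], [[0, 0, 0.006], 0]]}}

```text
clock: 26.43
eef_pos: [521.0, 184.8, 127.4]
eef_rot: [3.141, 0.003, 0.234]
wrist_force: [-7.4, -1.1, -8.7]
finger_gap: 28.7
```

```bash
python3 -c "
from h import *
plan(520.5,185.2,125,.233)
"
```

```text
now [521.005 184.813 127.448] rot [3.141 0.003 0.234] t 26.4333 F [-7.402 -1.067 -8.685] gap 28.7456946069814 j [ 0.275  0.383  1.599 -0.     1.162  1.611]
shift [-0.    -0.001  0.002] turn 0.0014 len 0.0025290637517891663 rows 0.06064901083427257 0.011321092378217656
```

Call:
{"api": "send_rows", "payload": {"commands": [[[0, 0, 0.0005], 0], [[0, 0, 0.001], 0], [[0, 0, 0.0015], 0], [[0, 0, 0.002], 0], [[0, 0, 0.0025], 0], [[0, 0, 0.003], 0], [[0, 0, 0.003], 0], [[0, 0, 0.003], 0]]}}

```text
clock: 27.1
eef_pos: [521.1, 184.9, 125.2]
eef_rot: [3.141, 0.002, 0.234]
wrist_force: [-11.5, -2.3, -1.7]
finger_gap: 28.5
```

```bash
python3 -c "
from h import *
plan(520.5,185.2,125,.233)
"
```

```text
now [521.129 184.853 125.222] rot [3.141 0.002 0.234] t 27.1 F [-11.542  -2.349  -1.74 ] gap 28.507438778911173 j [ 0.275  0.386  1.602 -0.     1.156  1.611]
shift [-0.001 -0.001  0.   ] turn 0.0014 len 0.0007522891159488721 rows 0.018040506377670792 0.011389436164087385
```

The bar has landed on the column: wrist z fell from −8.7 to −1.7 N at TCP z of 125.2, or about 12 mm lift. I relieve the small radial preload, then open.

Call:
{"api": "send_rows", "payload": {"commands": [[[-0.0005, 0, 0], 0], [[-0.001, 0, 0.0003], 0], [[-0.0012, 0, 0.0005], 0], [[-0.0012, 0, 0.0005], 0], [[-0.0012, 0, 0.0005], 0], [[-0.0012, 0, 0.0005], 0], [[-0.0012, 0, 0.0005], 0], [[-0.0012, 0, 0.0005], 0]]}}

```text
clock: 27.77
eef_pos: [521.0, 184.9, 125.2]
eef_rot: [3.141, -0.001, 0.233]
wrist_force: [-4.7, -3.3, -0.0]
finger_gap: 28.5
```

Call:
{"api": "send_rows", "payload": {"commands": [[[0, 0, 0], 0], [[0, 0, 0], 0], [[0, 0, 0], 0], [[0, 0, 0], 0], [[0, 0, 0], 0], [[0, 0, 0], 0], [[0, 0, 0], 0], [[0, 0, 0], 0]], "hand": -0.3}}

```text
clock: 28.43
eef_pos: [520.6, 185.5, 124.4]
eef_rot: [3.142, -0.0, 0.231]
wrist_force: [0.4, 0.7, 0.8]
finger_gap: 61.0
```

Call:
{"api": "send_rows", "payload": {"commands": [[[0, 0, -0.005], 0], [[0, 0, -0.015], 0], [[0, 0, -0.035], 0], [[0, 0, -0.06], 0], [[0, 0, -0.09], 0], [[0, 0, -0.12], 0], [[0, 0, -0.14], 0], [[0, 0, -0.145], 0]]}}

```text
clock: 29.1
eef_pos: [521.3, 185.7, 274.1]
eef_rot: [-3.141, -0.006, 0.231]
wrist_force: [-0.0, -0.1, -0.1]
finger_gap: 60.9
```

```bash
python3 -c "
from h import *
plan(470,0,270,.233)
"
```

```text
now [521.336 185.705 274.103] rot [-3.141 -0.006  0.231] t 29.1 F [-0.006 -0.092 -0.122] gap 60.93110387832732 j [0.276 0.261 1.412 0.    1.462 1.615]
shift [-0.092  0.169  0.004] turn -0.0016 len 0.19271392397289422 rows 4.621437025728878 0.013190092183926083
```

Released and clear. I move the arm aside to get an unobstructed view.

Call:
{"api": "send_rows", "payload": {"commands": [[[-0.01, 0.02, 0], 0], [[-0.03, 0.055, 0], 0], [[-0.05, 0.09, 0], 0], [[-0.07, 0.125, 0], 0], [[-0.09, 0.16, 0], 0], [[-0.11, 0.195, 0], 0], [[-0.128, 0.227, 0], 0], [[-0.135, 0.24, 0], 0]]}}

```text
clock: 29.77
eef_pos: [442.7, -82.2, 269.2]
eef_rot: [3.141, 0.0, 0.229]
wrist_force: [-0.2, -0.1, -0.4]
finger_gap: 61.3
```

```bash
python3 -c "
from h import *
for n in ('side','top'):
    im=manip.camera(n); cv2.imwrite(f'pics/{n}13.png',im[:,:,::-1])
    P=lambda q:w2px(n,T2(q,HX,HY,HW))
    pts=[P((0,q,78)) for q in (-90,-80,80,90)]+[P((-20,0,148))]+[P((-45,y,108)) for y in (-11,11)]
    u=w2px(n,[570,190,100]); crop(im,int(u[0])-65,int(u[1])-55,130,110,6,f'pics/{n}13c.png',pts)
"
```

```text
(no output)
```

View pics/side13c.png

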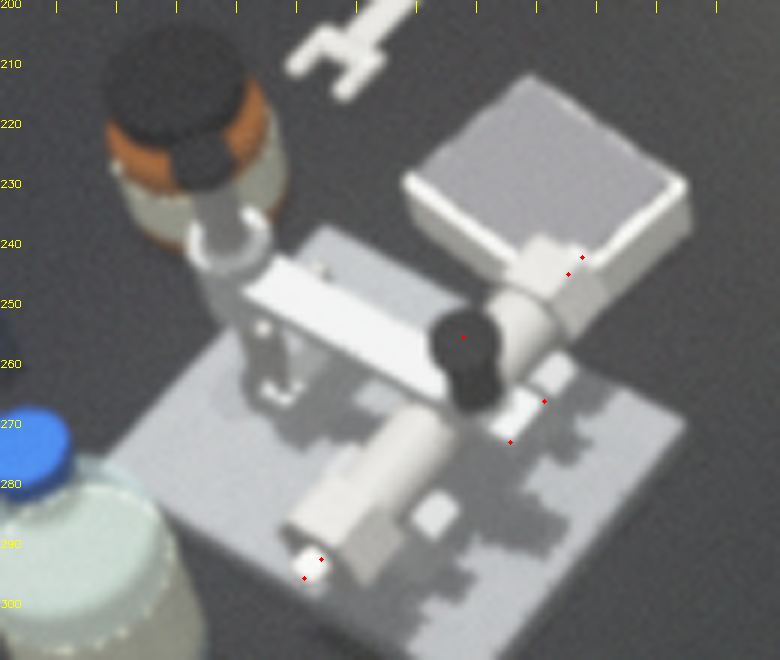

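View pics/top13c.png

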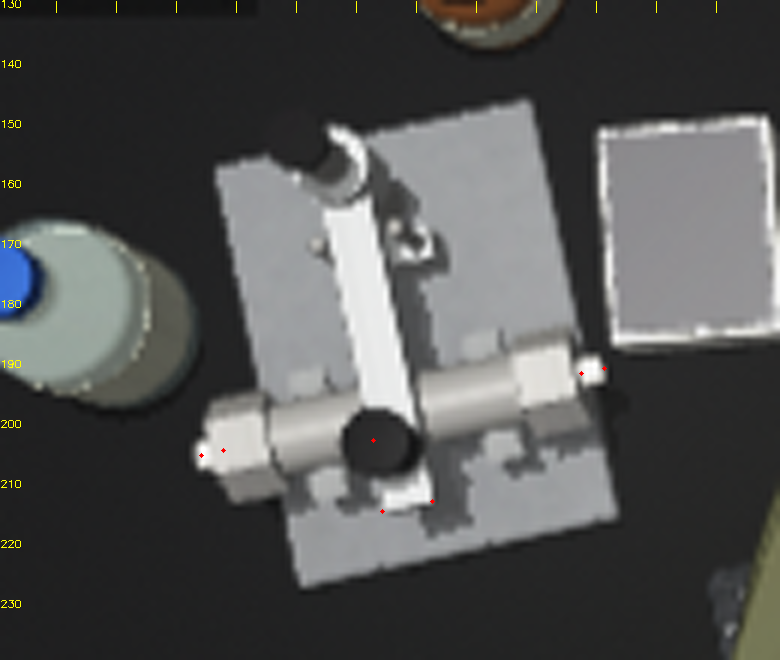

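View pics/top13.png

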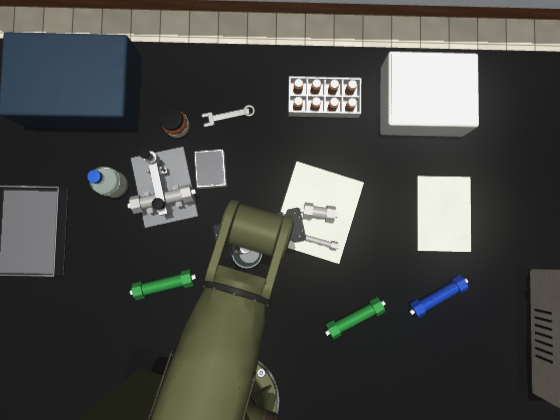

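The final views agree with the target. The column's stub ends are within 1 px of the seated prediction, at top (133,205) and (201,191). The knob sits where a 12 mm lift would put it, and the bar lies square between the prongs. The other objects in view have not moved, and the arm touches nothing. Handing in.

```bash
python3 -c "
from h import *
s=manip.read_state(); print(s['clock'],s['wrist_force'],s['qd'])
print(manip.sign_off())
"
```

```text
29.8667 [ 0.201 -0.011  0.169] [ 0.069  0.011 -0.012  0.01   0.     0.054]
the job is handed in; nothing more can be done
None
```

The long thick steel column is clamped in the holder, and I handed the job in at about 29.9 s; no verdict is reported.

**What I did:**
- I lifted the bar by its knob, turned it to about 1.40 rad on the vial-box side, away from the bottle, and let it down there.
- I laid the column in the two V saddles with the bar still aside.
- I swung the bar back to about 0.003 rad and lowered it in small steps until the wrist force showed it resting on the column.

**Last checks:**
- **Column:** both stub ends were within about 1 px of the predicted seated position in the top and side pictures.
- **Bar:** it lay square between the fork prongs at about 12 mm lift, estimated from the tool height at touch-down and the knob's position in the pictures.
- **Other things:** nothing visible had moved, and the wrist read about zero with the arm away. In the last top picture the arm covered parts of the beaker and the slim column.

**Corrected on the way:**
- My first grip on the column was about 6 mm too high, so I opened and gripped again lower.
- One sideways correction went the wrong way by 1 mm, and the column touched a V flank lightly, at about 3 N. I shifted back before releasing it.
- The arm was still moving slightly at hand-in, at under 0.07 rad/s and clear of everything.

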